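# Swap the dead power supply behind the contactor and relay

### The arm

A 7-joint arm with a two-finger parallel gripper is mounted at the origin on the work surface. World frame = base frame: x ahead of the robot, y to its left, z up, the work surface at z = 0. Lengths are in m, angles in rad, forces in N, time in s.
With the tool pointing down it reaches from about 0.4 to 0.85 m from the base axis. Payload 10.4 kg.
Tool frame: the origin (TCP) lies midway between the tips of the shut fingers; the grasp point (between the pads) lies 19 mm behind it; z points along the fingers, y is the line along which they close (so a half turn about z gives the same grasp; the last joint's range is limited). The gripper opens to 87 mm and grips with 3 to 60 N. Pads are 19 mm wide; open, the fingers measure 117 mm over their backs; the gripper's body (75 mm by 190 mm) begins 51 mm behind the grasp point.
Start: joints at [1.157, 0.332, -0.065, 1.46, 0.022, 1.35, -0.088], TCP at [0.238, -0.578, 0.194] pointing down, gripper open.
Joint ranges: [-2.6, 2.6], [-0.5, 2.12], [-1.47, 1.34], [0.16, 2.42], [-1.27, 4.41], [0.06, 2.06], [-2.6, 2.6]. Speed limits (rad/s): [2.22, 2.22, 2.79, 2.79, 3.14, 3.14, 3.14].

### API

Orientations are given as a unit quaternion [x, y, z, w].
In Python, from bench import r gives the robot as it stands.
- The arm moves only by the tool arm_command, never from a script. Its arguments are lists of equal length, an entry for each row: "xyz": the shift along the world's x, y, z in m, a list of three; "rot": the turn, a rotation vector about the world's x, y, z in rad, a list of three. In form: {"xyz": [[tx, ty, tz], ...], "rot": [[ax, ay, az], ...]}. A call has 1 to 20 rows; each row is the pose to reach, as a shift and turn from the pose commanded when the call began; what a row does not reach only later rows make up. A row lasts 1/12 s, in which the tool goes at most 41.7 mm and 7.16 degrees, less where a joint would pass 70% of its speed; a pose out of reach is approached as far as the arm can. A call with a gripper value outside its range is refused whole. "grip" is the opening, from 0 (shut) to 1 (fully open), set as the call begins (left out, the last holds). The fingers move at their own pace and stop on an object; "squeeze" is the grip in N (left out, the last holds). Time passes only in rows, so rows that repeat a pose let the fingers close. It gives the time, the measured TCP pose, the force, the opening and the grip force at its end, in the units of the state.
- r.read_state(): the state, without advancing time (a new reading comes with each control period).
- r.camera(name): name is "scene" or "side" or "wrist"; returns the picture (384x512x3 uint8, red, green, blue); there is no depth.
- r.camera_model(name): a dict with "fx", "fy", "cx", "cy" (pixels), "k1" (the pictures are not rectified: a ray, as slopes to the right and down, at radius r is drawn at 1 + k1 r^2 times it, then the intrinsics apply), "T" (4x4, takes a point from camera to world coordinates). Camera axes: x right, y up, looking along -z (the intrinsics and any distortion apply to the point x, -y, -z); pixel columns grow to the right and rows downward; lengths in m; the calibration is good to about 2 mm. A picture is of the moment at which its call begins: read the wrist's pose just before it. camera_model takes no time and is no camera call; for the wrist camera it gives the pose at the moment of the call.
- r.close_job(): hands the job in; it is judged then, once.
Trained networks look in the newest picture that a camera, given by its name, has taken for a name from the list of things; names that differ only in an ending like _2 or _b are one class to them, and where a whole thing is asked for, a point or a joint stands for the part that bears it (a point fixed in the world has none). Each returns a list of dicts, best first, with "conf" (0 to 1); they miss things now and then, are a little off and sometimes report something else, mostly with a low value. They report only what shows in the picture. A call takes as long as a camera call.
- r.look_for(label, camera): "at" ([x, y, z] in m, in the coordinates of the camera as it stood for that picture, good to about 4 mm: the middle of the surface that is visible of it).
- r.spot_point(label, camera): "at" ([x, y, z] in m, in the coordinates of the camera as it stood for that picture, good to about 4 mm: a listed point, or the origin of a listed thing).
The state is a dict: "time": time; "joint_positions": joint angles; "joint_vel": joint speeds; "joint_torque": joint torques, N m; "ee_pos": TCP position; "eef_rot": TCP orientation; "ft_force": force on the tool from outside, world axes, zero at the start; "torque": the same for the moment, N m; "width": finger opening in m; "grip_force": force on a finger pad.
Only numpy, scipy, OpenCV 4.12 (cv2) and the standard library are available. Lean on these libraries where they do the work, as an engineer would, in place of code of your own. Each camera call takes 0.05 s, during which the arm holds its last target. There are 200 camera calls.

### The job

The power supply with the red label, at the back of the metal mounting tray, is dead and must be replaced. First clear the contactor (white on black) and the relay (orange on grey) in front of it onto the blue mat, standing upright; then lay the dead supply flat in the middle of the red reject tray, and seat the spare with the green label in the bay it leaves, square and in the same place. Last, put the contactor and the relay back exactly where each stood before, upright and square with the tray, never tipping either over on the way.

Things in the scene. Friction and masses are not known exactly. Their poses are not given: they have to be found in the camera images.
- contactor_mid (a point): Contactor: black base, white upper block with a black cap, 0.2 to 0.42 kg. Base 50 mm along its x, 52 mm along its y, 36 mm high; on its middle an upper block 32 x 32 mm, from 36 to 84 mm above the underside: grip that. This point is its centre, 42 mm above the underside; z up. Starts in the mounting tray in front of the dead supply, nearly square with it; which of the two is on the tray's +y side varies.
- relay_mid (a point): Relay: grey base, orange upper block with a yellow cap, 0.14 to 0.28 kg. Base 50 mm along its x, 52 mm along its y, 36 mm high; on its middle an upper block 32 x 32 mm, from 36 to 84 mm above the underside: grip that. This point is its centre, 42 mm above the underside; z up. Starts in the mounting tray in front of the dead supply, nearly square with it; which of the two is on the tray's +y side varies.
- dead_mid (a point): Dead power supply: bare steel case with a red label on top. Block 50 mm along its x, 120 mm along its y, 36 mm high, 0.25 to 0.5 kg. This point is its centre, 18 mm above its underside; z up. At the start it lies in the bay at the tray's back (+x), about 9 mm behind the bases of contactor and relay, so no finger fits in until they are cleared; 30 mm free behind it. Grip it across its 50 mm width.
- spare_mid (a point): Spare power supply: the same steel case with a green label on top. Block 50 mm along its x, 120 mm along its y, 36 mm high, 0.25 to 0.5 kg. This point is its centre, 18 mm above its underside; z up. At the start it lies flat on the table between the robot and the mounting tray. Grip it across its 50 mm width.
- bay (a point): Supply bay (blue rectangle) of the fixed metal mounting tray: centre of a seated supply, 18 mm above the tray's floor. x to the tray's back, y along the supply's length. Tray 156 (x) by 150 mm, its middle 15.5 mm towards -x from here; floor 4 mm above the table, lips 14 mm high at back and sides. Homes of contactor and relay (dark rectangles): 59 mm towards -x, 31 mm either side.
- mat: Fixed blue mat, 180 mm along its x, 130 mm along its y, 2 mm thick; origin at the centre of its underside, on the table. Left or right of the mounting tray, opposite the reject tray.
- reject: Fixed open red tray, 176 mm along its x, 128 mm along its y outside, walls 4 mm thick and 20 mm high, floor 4 mm above the table; origin at the centre of its underside. A supply fits in only with its length along the tray's x.

How it is judged:
By the outcome, as a careful person would: the job done as asked, in the order asked, and still so for the second after the job is handed in, with the robot touching nothing.
It also fails if it takes over 128 s, if anything falls off the work surface, if the arm or the gripper's body presses on something with over 40 N, if the wrist force passes 120 N, or if a joint passes its speed limit or range.

## Working session

There is one attempt and no reset: what is moved stays moved. The work goes in short steps, Python scripts to look and compute and a tool call to move; the robot and the scene stay as the last step left them, time stands still between calls to the robot, and variables do not carry over. Pictures are saved under pics/ and viewed, at most 17 in all, crops included, and the job is handed in when it is done.

Besides the shell and the picture viewer there is one more tool, called after ">>>" in YAML: its name, and indented under it one key for each argument. arm_command: Moves the arm, as the interface text tells. Its arguments: {"type":"object","properties":{"xyz":{"type":"array"},"rot":{"type":"array"},"grip":{"type":"number"},"squeeze":{"type":"number"}},"required":["xyz","rot"]}

```bash
ls; mkdir -p pics; cat > h.py <<'E'
import numpy as np, cv2
from bench import r
from scipy.spatial.transform import Rotation as R
def snap(cam,fn=None):
    m=r.camera_model(cam); im=r.camera(cam)
    if fn: cv2.imwrite('pics/'+fn,cv2.cvtColor(im,cv2.COLOR_RGB2BGR))
    return im,m
def w(m,p): T=np.array(m['T']); return T[:3,:3]@np.array(p)+T[:3,3]
def px2z(m,uv,z):
    "pixels -> world points on plane z"
    uv=np.atleast_2d(np.array(uv,float)); d=np.c_[(uv[:,0]-m['cx'])/m['fx'],(uv[:,1]-m['cy'])/m['fy']]
    s=d.copy()
    for _ in range(20): s=d/(1+m['k1']*(s**2).sum(1,keepdims=True))
    T=np.array(m['T']); ray=np.c_[s[:,0],-s[:,1],-np.ones(len(s))]@T[:3,:3].T
    return T[:3,3]+ray*((z-T[2,3])/ray[:,2])[:,None]
def proj(m,P):
    P=np.atleast_2d(np.array(P,float)); T=np.array(m['T']); c=(P-T[:3,3])@T[:3,:3]
    s=np.c_[c[:,0],-c[:,1]]/(-c[:,2:]); s=s*(1+m['k1']*(s**2).sum(1,keepdims=True))
    return np.c_[s[:,0]*m['fx']+m['cx'],s[:,1]*m['fy']+m['cy']]
def st():
    s=r.read_state(); e=R.from_quat(s['eef_rot']).as_matrix()
    print('t %.2f pos %s yaxis %s z %s w %.4f gf %.1f ft %s q7 %.2f'%(s['time'],np.round(s['ee_pos'],4),np.round(e[:,1],3),np.round(e[:,2],3),s['width'],s['grip_force'],np.round(s['ft_force'],1),s['joint_positions'][6]))
names=['contactor_mid','relay_mid','dead_mid','spare_mid','bay','mat','reject']
E
python3 - <<'E'
from h import *
st()
for c in ['scene','side']:
    im,m=snap(c,c+'0.png')
    print(c,np.round(np.array(m['T'])[:3,3],3))
    for n in names:
        for d in r.spot_point(n,c)[:2]: print(n,np.round(w(m,d['at']),4),round(d['conf'],2))
E
```

```text
pics
t 0.00 pos [ 0.2379 -0.5775  0.1935] yaxis [ 0.381 -0.925 -0.002] z [-0.001  0.001 -1.   ] w 0.0867 gf 0.0 ft [-0.1  0.3 -0.1] q7 -0.09
scene [0.915 0.302 0.792]
contactor_mid [0.5715 0.0391 0.051 ] 0.65
relay_mid [ 0.5754 -0.0187  0.0436] 0.81
dead_mid [0.6277 0.0061 0.0216] 0.96
spare_mid [0.435  0.05   0.0188] 0.7
bay [0.6322 0.0091 0.0209] 0.6
mat [ 0.5046 -0.3109 -0.0024] 0.78
reject [0.5045 0.3057 0.    ] 0.87
side [0.288 0.746 0.594]
contactor_mid [0.5662 0.0415 0.0454] 0.64
relay_mid [ 0.5778 -0.0262  0.0447] 0.89
relay_mid [0.5679 0.0393 0.0451] 0.46
dead_mid [0.6364 0.0144 0.0216] 0.62
spare_mid [0.4358 0.0545 0.0172] 0.9
bay [0.6309 0.0118 0.0226] 0.92
mat [ 0.5107 -0.3098  0.0013] 0.75
reject [ 0.5093  0.3091 -0.0028] 0.74
reject [0.6339 0.0142 0.0198] 0.32
```

View pics/scene0.png

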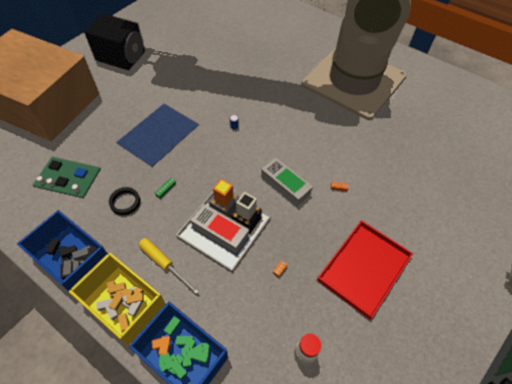

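View pics/side0.png

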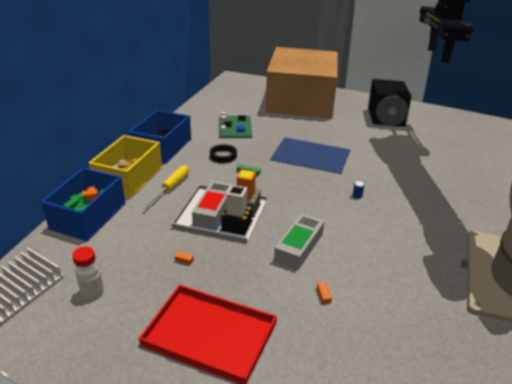

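Relay sits on the -y side and the contactor on +y, with the dead supply behind them. The spare is at (287,180), the mat at -y and the reject tray at +y. This matches the numbers, so I'll move to a wrist view.

>>> arm_command:
  xyz:
    - [0.02,0.04,0.04]
    - [0.25,0.58,0.18]
    - [0.25,0.58,0.18]
    - [0.25,0.58,0.18]
    - [0.25,0.58,0.18]
    - [0.25,0.58,0.18]
    - [0.25,0.58,0.18]
    - [0.25,0.58,0.18]
    - [0.25,0.58,0.18]
    - [0.25,0.58,0.18]
    - [0.25,0.58,0.18]
    - [0.25,0.58,0.18]
    - [0.25,0.58,0.18]
    - [0.25,0.58,0.18]
    - [0.25,0.58,0.18]
    - [0.25,0.58,0.18]
    - [0.25,0.58,0.18]
    - [0.25,0.58,0.18]
    - [0.25,0.58,0.18]
    - [0.25,0.58,0.18]
  rot:
    - [0,0,0]
    - [0,0,1.18]
    - [0,0,1.18]
    - [0,0,1.18]
    - [0,0,1.18]
    - [0,0,1.18]
    - [0,0,1.18]
    - [0,0,1.18]
    - [0,0,1.18]
    - [0,0,1.18]
    - [0,0,1.18]
    - [0,0,1.18]
    - [0,0,1.18]
    - [0,0,1.18]
    - [0,0,1.18]
    - [0,0,1.18]
    - [0,0,1.18]
    - [0,0,1.18]
    - [0,0,1.18]
    - [0,0,1.18]
  grip: 1

```text
time: 2.47
ee_pos: [0.4878, 0.0007, 0.3741]
eef_rot: [0.708, 0.706, -0.0, -0.0]
ft_force: [-0.2, 0.4, 0.4]
width: 0.0871
grip_force: 0.0
```

```bash
python3 - <<'E'
from h import *
st()
im,m=snap('wrist','w1.png'); print(np.round(m['T'],3))
for n in names:
    for d in r.spot_point(n,'wrist')[:1]: print(n,np.round(w(m,d['at']),4),round(d['conf'],2))
E
```

```text
t 2.47 pos [0.4878 0.0007 0.3741] yaxis [ 1.    -0.002 -0.   ] z [-0. -0. -1.] w 0.0871 gf 0.0 ft [-0.2  0.4  0.4] q7 -0.11
[[ 1.     0.003  0.002  0.488]
 [-0.003  0.962  0.274  0.075]
 [-0.002 -0.274  0.962  0.564]
 [ 0.     0.     0.     1.   ]]
contactor_mid [0.5664 0.0395 0.0443] 0.71
relay_mid [ 0.5734 -0.0277  0.048 ] 0.62
dead_mid [0.6274 0.0053 0.023 ] 0.7
spare_mid [0.4315 0.0512 0.0208] 0.67
mat [ 0.5015 -0.3097  0.0013] 0.62
```

View pics/w1.png

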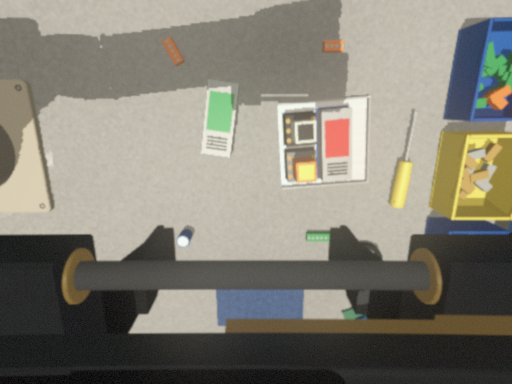

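Clear top view: the tray spans (278–368, 97–186), with the contactor at (304,130), relay at (304,170), dead supply at (337,145) and spare at (219,120). I'll take one closer look to get positions and angles.

>>> arm_command:
  xyz:
    - [0.08,0.01,-0.154]
    - [0.08,0.01,-0.154]
    - [0.08,0.01,-0.154]
    - [0.08,0.01,-0.154]
    - [0.08,0.01,-0.154]
    - [0.08,0.01,-0.154]
    - [0.08,0.01,-0.154]
    - [0.08,0.01,-0.154]
  rot:
    - [0,0,0]
    - [0,0,0]
    - [0,0,0]
    - [0,0,0]
    - [0,0,0]
    - [0,0,0]
    - [0,0,0]
    - [0,0,0]

```text
time: 3.53
ee_pos: [0.5686, 0.0122, 0.2227]
eef_rot: [0.707, 0.707, 0.001, 0.001]
ft_force: [-1.0, -0.4, 0.4]
width: 0.0871
grip_force: 0.0
```

```bash
cat >> h.py <<'E'
def blobs(im,m,mask,z,k=1,off=False):
    n,l,s,c=cv2.connectedComponentsWithStats(mask.astype('uint8'))
    for i in sorted(range(1,n),key=lambda i:-s[i,4])[:k]:
        cs,_=cv2.findContours((l==i).astype('uint8'),cv2.RETR_EXTERNAL,cv2.CHAIN_APPROX_NONE)
        P=px2z(m,max(cs,key=len)[:,0,:],z)[:,:2]
        (cx,cy),(a,b),th=cv2.minAreaRect((P*1000).astype('float32'))
        print('px',np.round(c[i]),s[i,4],'ctr %.1f %.1f size %.1f %.1f ang %.1f'%(cx,cy,a,b,(th+45)%90-45))
E
python3 - <<'E'
from h import *
st()
im,m=snap('wrist','w2.png')
for n in names[:5]:
    for d in r.spot_point(n,'wrist')[:1]: print(n,np.round(w(m,d['at']),4),round(d['conf'],2))
hsv=cv2.cvtColor(im,cv2.COLOR_RGB2HSV); H,S,V=cv2.split(hsv)
print('red');blobs(im,m,((H<6)|(H>174))&(S>150)&(V>90),.040,2)
print('green');blobs(im,m,(H>50)&(H<80)&(S>120),.036,2)
print('yellow');blobs(im,m,(H>18)&(H<34)&(S>150)&(V>100),.088,3)
print('orange');blobs(im,m,(H>6)&(H<=34)&(S>150)&(V>60),.088,3)
cv2.imwrite('pics/w2c.png',cv2.resize(cv2.cvtColor(im,cv2.COLOR_RGB2BGR)[:260,60:380],None,fx=2.4,fy=2.3,interpolation=cv2.INTER_CUBIC))
E
```

```text
t 3.53 pos [0.5686 0.0122 0.2227] yaxis [ 1.    -0.     0.003] z [ 0.003 -0.    -1.   ] w 0.0871 gf 0.0 ft [-1.  -0.4  0.4] q7 -0.23
contactor_mid [0.5653 0.0393 0.0434] 0.79
relay_mid [ 0.5724 -0.0273  0.0493] 0.6
dead_mid [0.6306 0.0064 0.0244] 0.78
spare_mid [0.4327 0.054  0.0218] 0.8
red
green
px [509.  64.] 148 ctr 849.8 132.2 size 7.3 33.2 ang 13.5
px [501. 113.] 95 ctr 855.6 76.7 size 10.9 14.7 ang 12.5
yellow
px [463. 227.] 8 ctr 801.5 -43.3 size 5.3 1.9 ang -26.7
px [501. 153.] 5 ctr 825.5 37.4 size 1.0 3.4 ang 12.5
px [505. 154.] 3 ctr 829.4 36.7 size 0.4 2.5 ang 35.2
orange
px [78. 43.] 90 ctr 403.9 146.1 size 11.5 32.0 ang 8.9
px [509. 105.] 65 ctr 820.8 83.9 size 6.5 16.5 ang 13.3
px [299.  38.] 31 ctr 613.7 147.3 size 3.4 12.3 ang -0.3
```

View pics/w2c.png

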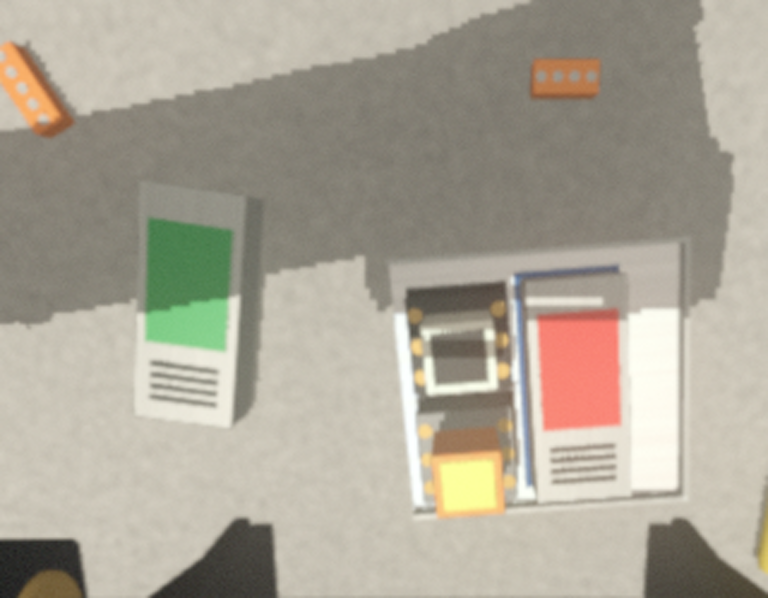

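Labels look washed out here, so I'll loosen the thresholds and enlarge the tray.

```bash
python3 - <<'E'
from h import *
im=cv2.cvtColor(cv2.imread('pics/w2.png'),cv2.COLOR_BGR2RGB); m=r.camera_model('wrist'); print(np.round(m['T'],3),m['fx'],m['cx'],m['cy'],m['k1'])
hsv=cv2.cvtColor(im,cv2.COLOR_RGB2HSV); H,S,V=cv2.split(hsv); u=np.arange(512)[None]; ok=(u>90)&(u<365)
print('red');blobs(im,m,((H<6)|(H>174))&(S>110)&(V>90)&ok,.040,1)
print('green');blobs(im,m,(H>50)&(H<80)&(S>90)&ok,.036,1)
print('yellow');blobs(im,m,(H>24)&(H<34)&(S>90)&(V>150)&ok,.088,1)
print('orange');blobs(im,m,(H>6)&(H<=34)&(S>90)&(V>180)&ok,.088,2)
c=cv2.cvtColor(im,cv2.COLOR_RGB2BGR)[95:235,215:355]; cv2.imwrite('pics/w2d.png',cv2.resize(c,(595,595),interpolation=cv2.INTER_CUBIC))
E
```

```text
[[ 1.     0.001 -0.     0.568]
 [-0.001  0.962  0.274  0.087]
 [ 0.    -0.274  0.962  0.412]
 [ 0.     0.     0.     1.   ]] 311.72946767832246 251.48048371601658 194.1633810099356 0.029054692099328407
red
px [301. 160.] 1565 ctr 627.4 22.2 size 38.1 59.9 ang 4.7
green
px [137. 122.] 1552 ctr 435.1 65.7 size 58.3 37.5 ang -7.1
yellow
px [255. 211.] 458 ctr 571.1 -24.5 size 24.1 24.1 ang 5.0
orange
px [255. 209.] 851 ctr 571.5 -23.6 size 39.7 31.9 ang 4.2
px [295.  33.] 196 ctr 608.8 150.9 size 10.0 23.2 ang -0.3
```

View pics/w2d.png

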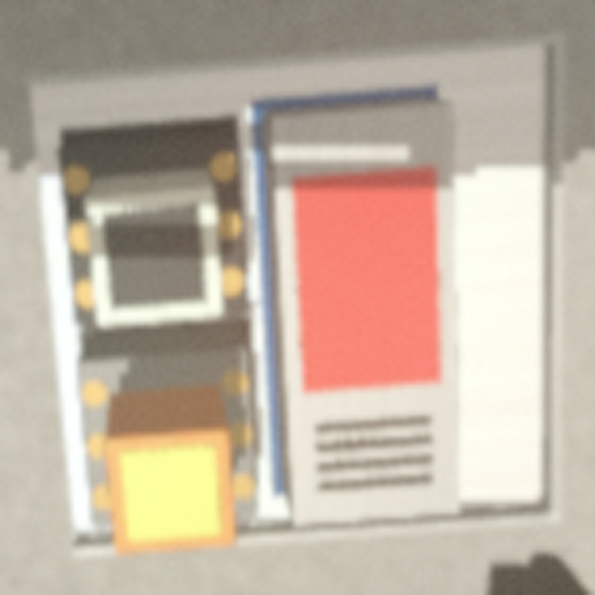

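```bash
python3 - <<'E'
from h import *
m=r.camera_model('wrist')
def q(n,pts,z,):
    P=px2z(m,[(215+x/4.25-.4,95+y/4.25-.4) for x,y in pts],z)[:,:2]*1000
    print(n,np.round(P,1).tolist(),'mean',np.round(P.mean(0),1))
    for a,b in zip(P,np.roll(P,-1,0)): d=b-a; print('   len %.1f ang %.2f'%(np.hypot(*d),np.degrees(np.arctan2(d[1],d[0]))))
q('tray',[(30,85),(550,42),(552,522),(75,555)],.014)
q('blue',[(252,104),(437,92),(281,492)],.004)
q('dead',[(272,108),(453,97),(458,513),(297,523)],.040)
q('cont',[(90,205),(215,200),(222,318),(97,327)],.088)
q('relay',[(107,440),(230,428),(237,545),(118,552)],.088)
q('contbase',[(60,130),(237,118)],.040)
E
```

```text
tray [[531.0, 75.4], [680.7, 86.9], [693.4, -59.6], [541.4, -70.8]] mean [611.6   8. ]
   len 150.2 ang 4.40
   len 147.1 ang -85.08
   len 152.4 ang -175.81
   len 146.5 ang 94.06
blue [[596.3, 69.6], [651.3, 72.9], [608.0, -52.9]] mean [618.5  29.8]
   len 55.1 ang 3.43
   len 133.0 ang -108.99
   len 123.0 ang 95.47
dead [[599.2, 70.0], [648.3, 72.7], [657.1, -47.2], [609.4, -50.3]] mean [628.5  11.3]
   len 49.2 ang 3.20
   len 120.3 ang -85.79
   len 47.8 ang -176.24
   len 120.8 ang 94.86
cont [[551.5, 49.4], [581.8, 50.5], [583.9, 21.5], [552.8, 19.3]] mean [567.5  35.2]
   len 30.3 ang 2.20
   len 29.1 ang -85.94
   len 31.2 ang -175.88
   len 30.2 ang 92.43
relay [[555.0, -10.1], [586.3, -7.0], [588.6, -38.7], [557.5, -40.6]] mean [571.8 -24.1]
   len 31.5 ang 5.73
   len 31.9 ang -85.92
   len 31.1 ang -176.47
   len 30.6 ang 94.73
contbase [[541.3, 64.2], [589.7, 67.4]] mean [565.5  65.8]
   len 48.6 ang 3.71
   len 48.6 ang -176.29
```

>>> arm_command:
  xyz:
    - [0,0.024,-0.04]
    - [0,0.024,-0.08]
    - [0,0.024,-0.11]
    - [0,0.024,-0.11]
    - [0,0.024,-0.11]
    - [0,0.024,-0.13]
    - [0,0.024,-0.15]
    - [0,0.024,-0.16]
    - [0,0.024,-0.17]
    - [0,0.024,-0.17]
    - [0,0.024,-0.17]
    - [0,0.024,-0.17]
  rot:
    - [0,0,0.075]
    - [0,0,0.075]
    - [0,0,0.075]
    - [0,0,0.075]
    - [0,0,0.075]
    - [0,0,0.075]
    - [0,0,0.075]
    - [0,0,0.075]
    - [0,0,0.075]
    - [0,0,0.075]
    - [0,0,0.075]
    - [0,0,0.075]
  grip: 0.7

```text
time: 4.83
ee_pos: [0.569, 0.0362, 0.0518]
eef_rot: [0.68, 0.733, 0.001, 0.001]
ft_force: [-0.2, -0.3, 0.2]
width: 0.0609
grip_force: 0.0
```

>>> arm_command:
  xyz:
    - [-0.001,0,-0.003]
    - [-0.001,0,-0.003]
    - [-0.001,0,-0.003]
    - [-0.001,0,-0.003]
    - [-0.001,0,-0.003]
    - [-0.001,0,-0.003]
    - [-0.001,0,-0.003]
    - [-0.001,0,-0.003]
    - [-0.001,0,-0.003]
    - [-0.001,0,-0.003]
  rot:
    - [0,0,0]
    - [0,0,0]
    - [0,0,0]
    - [0,0,0]
    - [0,0,0]
    - [0,0,0]
    - [0,0,0]
    - [0,0,0]
    - [0,0,0]
    - [0,0,0]
  grip: 0
  squeeze: 25

```text
time: 5.67
ee_pos: [0.5674, 0.0361, 0.0476]
eef_rot: [0.68, 0.733, 0.0, 0.0]
ft_force: [2.0, 0.3, 0.7]
width: 0.0319
grip_force: 25.0
```

```bash
python3 - <<'E'
from h import *
st()
E
```

```text
t 5.67 pos [0.5674 0.0361 0.0476] yaxis [0.997 0.075 0.001] z [ 0.001  0.    -1.   ] w 0.0319 gf 25.0 ft [2.  0.3 0.7] q7 -0.30
```

>>> arm_command:
  xyz:
    - [0,0,0.015]
    - [0,0,0.045]
    - [0,0,0.08]
    - [0,0,0.11]
    - [0,0,0.125]
    - [-0.002,-0.02,0.125]
    - [-0.004,-0.05,0.125]
    - [-0.006,-0.085,0.125]
    - [-0.008,-0.12,0.125]
    - [-0.01,-0.155,0.125]
    - [-0.012,-0.19,0.125]
    - [-0.014,-0.225,0.125]
    - [-0.016,-0.26,0.125]
    - [-0.018,-0.295,0.125]
    - [-0.02,-0.325,0.125]
    - [-0.022,-0.341,0.125]
    - [-0.022,-0.346,0.115]
    - [-0.022,-0.346,0.1]
    - [-0.022,-0.346,0.08]
    - [-0.022,-0.346,0.08]
  rot:
    - [0,0,0]
    - [0,0,0]
    - [0,0,0]
    - [0,0,0]
    - [0,0,0]
    - [0,0,0]
    - [0,0,0]
    - [0,0,0]
    - [0,0,0]
    - [0,0,0]
    - [0,0,0]
    - [0,0,0]
    - [0,0,0]
    - [0,0,0]
    - [0,0,0]
    - [0,0,0]
    - [0,0,0]
    - [0,0,0]
    - [0,0,0]
    - [0,0,0]

```text
time: 7.33
ee_pos: [0.5429, -0.3075, 0.1226]
eef_rot: [0.68, 0.734, -0.0, -0.004]
ft_force: [-1.3, -0.3, -4.6]
width: 0.0317
grip_force: 24.9
```

```bash
python3 - <<'E'
from h import *
st()
im,m=snap('scene')
d=r.spot_point('contactor_mid','scene'); print([(np.round(w(m,x['at']),3),x['conf']) for x in d[:2]])
im,m=snap('side','s2.png')
H,S,V=cv2.split(cv2.cvtColor(im,cv2.COLOR_RGB2HSV)); 
M=(H>100)&(H<125)&(S>120); M[:, :265]=0;M[:,360:]=0;M[:130]=0;M[190:]=0
blobs(im,m,M,.002,2)
M=((H<6)|(H>174))&(S>150)&(V>60);M[:280]=0
blobs(im,m,M,.02,1)
E
```

```text
t 7.33 pos [ 0.5429 -0.3075  0.1226] yaxis [ 0.997  0.076 -0.006] z [-0.006  0.004 -1.   ] w 0.0317 gf 24.9 ft [-1.3 -0.3 -4.6] q7 0.36
[(array([ 0.544, -0.304,  0.125]), 0.93)]
px [311. 155.] 1401 ctr 506.1 -302.4 size 168.9 112.7 ang 1.1
px [357. 188.] 15 ctr 368.2 -192.9 size 9.1 12.7 ang 10.2
px [209. 333.] 8180 ctr 506.5 316.2 size 138.3 177.8 ang -1.9
```

View pics/s2.png

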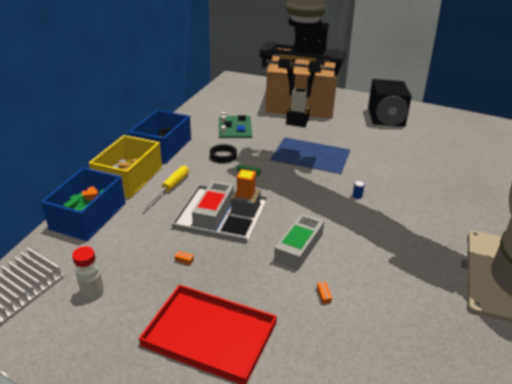

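Contactor is held upright over the mat, and its empty home shows as a dark rectangle at (238,226). Lowering it now.

>>> arm_command:
  xyz:
    - [0,0,-0.02]
    - [0,0,-0.045]
    - [0,0,-0.065]
    - [0,0,-0.073]
    - [0,0,-0.075]
    - [0,0,-0.075]
    - [0,0,-0.075]
    - [0,0,-0.075]
  rot:
    - [0,0,0]
    - [0,0,0]
    - [0,0,0]
    - [0,0,0]
    - [0,0,0]
    - [0,0,0]
    - [0,0,0]
    - [0,0,0]

```text
time: 8.15
ee_pos: [0.5461, -0.3103, 0.0541]
eef_rot: [0.68, 0.733, 0.0, 0.001]
ft_force: [0.4, -0.9, -3.3]
width: 0.0318
grip_force: 24.9
```

>>> arm_command:
  xyz:
    - [0,0,-0.003]
    - [0,0,-0.005]
    - [0,0,-0.006]
    - [0,0,-0.007]
    - [0,0,-0.007]
    - [0,0,-0.007]
  rot:
    - [0,0,0]
    - [0,0,0]
    - [0,0,0]
    - [0,0,0]
    - [0,0,0]
    - [0,0,0]

```text
time: 8.65
ee_pos: [0.5452, -0.3099, 0.0456]
eef_rot: [0.68, 0.733, 0.0, 0.0]
ft_force: [-0.7, 0.6, 0.2]
width: 0.0314
grip_force: 24.9
```

>>> arm_command:
  xyz:
    - [0,0,0]
    - [0,0,0]
    - [0,0,0]
    - [0,0,0]
    - [0,0,0.02]
    - [0,0,0.055]
    - [0,0,0.09]
    - [0.002,0.02,0.11]
    - [0.005,0.055,0.11]
    - [0.008,0.09,0.11]
    - [0.012,0.13,0.11]
    - [0.016,0.17,0.11]
    - [0.02,0.21,0.11]
    - [0.024,0.25,0.11]
    - [0.0265,0.28,0.1]
    - [0.0265,0.2855,0.08]
    - [0.0265,0.2855,0.06]
    - [0.0265,0.2855,0.06]
  rot:
    - [0,0,0]
    - [0,0,0]
    - [0,0,0]
    - [0,0,0]
    - [0,0,0]
    - [0,0,0]
    - [0,0,0]
    - [0,0,0]
    - [0,0,0]
    - [0,0,0]
    - [0,0,0]
    - [0,0,0]
    - [0,0,0]
    - [0,0,0]
    - [0,0,0]
    - [0,0,0]
    - [0,0,0]
    - [0,0,0]
  grip: 0.7

```text
time: 10.15
ee_pos: [0.5695, -0.0237, 0.1021]
eef_rot: [0.679, 0.734, -0.001, -0.002]
ft_force: [-1.1, -0.2, 0.1]
width: 0.0608
grip_force: 0.0
```

>>> arm_command:
  xyz:
    - [0,0,-0.015]
    - [0,0,-0.035]
    - [0,0,-0.05]
    - [0,0,-0.057]
    - [0,0,-0.058]
    - [0,0,-0.058]
    - [0,0,-0.058]
    - [0,0,-0.058]
    - [0,0,-0.058]
  rot:
    - [0,0,0]
    - [0,0,0]
    - [0,0,0]
    - [0,0,0]
    - [0,0,0]
    - [0,0,0]
    - [0,0,0]
    - [0,0,0]
    - [0,0,0]

```text
time: 10.9
ee_pos: [0.5722, -0.0245, 0.0483]
eef_rot: [0.68, 0.733, 0.0, 0.001]
ft_force: [0.3, 1.0, -0.7]
width: 0.0612
grip_force: 0.0
```

>>> arm_command:
  xyz:
    - [0,0,0]
    - [0,0,0]
    - [0,0,0]
    - [0,0,0]
    - [0,0,0]
    - [0,0,0]
    - [0,0,0]
    - [0,0,0]
    - [0,0,0]
  rot:
    - [0,0,0]
    - [0,0,0]
    - [0,0,0]
    - [0,0,0]
    - [0,0,0]
    - [0,0,0]
    - [0,0,0]
    - [0,0,0]
    - [0,0,0]
  grip: 0
  squeeze: 25

```text
time: 11.65
ee_pos: [0.5717, -0.0244, 0.0474]
eef_rot: [0.68, 0.733, 0.0, 0.0]
ft_force: [-0.1, 0.6, 0.1]
width: 0.0316
grip_force: 25.0
```

>>> arm_command:
  xyz:
    - [0,0,0.015]
    - [0,0,0.045]
    - [0,0,0.08]
    - [0,0,0.11]
    - [0,0,0.125]
    - [-0.008,-0.02,0.125]
    - [-0.02,-0.05,0.125]
    - [-0.033,-0.085,0.125]
    - [-0.046,-0.12,0.125]
    - [-0.06,-0.155,0.125]
    - [-0.073,-0.19,0.125]
    - [-0.087,-0.225,0.125]
    - [-0.1,-0.255,0.125]
    - [-0.108,-0.278,0.125]
    - [-0.1115,-0.286,0.12]
    - [-0.1115,-0.286,0.1]
    - [-0.1115,-0.286,0.075]
    - [-0.1115,-0.286,0.045]
    - [-0.1115,-0.286,0.025]
    - [-0.1115,-0.286,0.015]
  rot:
    - [0,0,0]
    - [0,0,0]
    - [0,0,0]
    - [0,0,0]
    - [0,0,0]
    - [0,0,0]
    - [0,0,0]
    - [0,0,0]
    - [0,0,0]
    - [0,0,0]
    - [0,0,0]
    - [0,0,0]
    - [0,0,0]
    - [0,0,0]
    - [0,0,0]
    - [0,0,0]
    - [0,0,0]
    - [0,0,0]
    - [0,0,0]
    - [0,0,0]

```text
time: 13.32
ee_pos: [0.4586, -0.3087, 0.0592]
eef_rot: [0.68, 0.733, -0.0, -0.002]
ft_force: [-1.1, -0.4, -1.6]
width: 0.0319
grip_force: 25.0
```

>>> arm_command:
  xyz:
    - [0,0,-0.006]
    - [0,0,-0.01]
    - [0,0,-0.013]
    - [0,0,-0.015]
    - [0,0,-0.016]
    - [0,0,-0.017]
    - [0,0,-0.017]
    - [0,0,-0.017]
  rot:
    - [0,0,0]
    - [0,0,0]
    - [0,0,0]
    - [0,0,0]
    - [0,0,0]
    - [0,0,0]
    - [0,0,0]
    - [0,0,0]

```text
time: 13.98
ee_pos: [0.4602, -0.3106, 0.0457]
eef_rot: [0.68, 0.733, 0.0, 0.0]
ft_force: [0.4, 0.5, -2.2]
width: 0.0312
grip_force: 25.0
```

>>> arm_command:
  xyz:
    - [0,0,-0.001]
    - [0,0,-0.001]
    - [0,0,-0.001]
  rot:
    - [0,0,0]
    - [0,0,0]
    - [0,0,0]

```text
time: 14.23
ee_pos: [0.4607, -0.3107, 0.0452]
eef_rot: [0.68, 0.733, 0.0, 0.001]
ft_force: [-0.2, 0.3, 5.8]
width: 0.0313
grip_force: 25.0
```

>>> arm_command:
  xyz:
    - [0,0,0]
    - [0,0,0]
    - [0,0,0]
    - [0,0,0]
    - [0,0,0.02]
    - [0,0,0.055]
    - [0,0,0.09]
    - [0.01,0.02,0.12]
    - [0.02,0.055,0.15]
    - [0.035,0.09,0.175]
    - [0.05,0.13,0.175]
    - [0.065,0.17,0.175]
    - [0.08,0.21,0.175]
    - [0.095,0.25,0.175]
    - [0.11,0.29,0.175]
    - [0.12,0.315,0.175]
    - [0.12,0.32,0.175]
    - [0.12,0.32,0.175]
    - [0.12,0.32,0.175]
    - [0.12,0.32,0.175]
  rot:
    - [0,0,0]
    - [0,0,0]
    - [0,0,0]
    - [0,0,0]
    - [0,0,0]
    - [0,0,0]
    - [0,0,0]
    - [0,0,0]
    - [0,0,0]
    - [0,0,0]
    - [0,0,0]
    - [0,0,0]
    - [0,0,0]
    - [0,0,0]
    - [0,0,0]
    - [0,0,0]
    - [0,0,0]
    - [0,0,0]
    - [0,0,0]
    - [0,0,0]
  grip: 0.8

```text
time: 15.9
ee_pos: [0.5799, 0.0077, 0.2192]
eef_rot: [0.681, 0.732, -0.0, 0.0]
ft_force: [-0.5, -0.3, -1.0]
width: 0.0696
grip_force: 0.0
```

```bash
python3 - <<'E'
from h import *
import json
st()
im,m=snap('wrist','w3.png'); json.dump({k:np.array(v).tolist() for k,v in m.items()},open('m3.json','w'))
H,S,V=cv2.split(cv2.cvtColor(im,cv2.COLOR_RGB2HSV)); ok=np.ones_like(H,bool); ok[:,380:]=0; ok[240:]=0
blobs(im,m,((H<6)|(H>174))&(S>110)&(V>90)&ok,.040,1)
blobs(im,m,(H>50)&(H<80)&(S>90)&ok,.036,1)
c=cv2.cvtColor(im,cv2.COLOR_RGB2BGR)[80:240,190:350]; cv2.imwrite('pics/w3c.png',cv2.resize(c,(592,592),interpolation=cv2.INTER_CUBIC))
im,m=snap('scene'); 
for n in names[:2]:
    for d in r.spot_point(n,'scene')[:1]: print(n,np.round(w(m,d['at']),4),round(d['conf'],2))
E
```

```text
t 15.90 pos [0.5799 0.0077 0.2192] yaxis [ 0.997  0.073 -0.   ] z [-0.    -0.001 -1.   ] w 0.0696 gf 0.0 ft [-0.5 -0.3 -1. ] q7 -0.17
px [293. 160.] 1568 ctr 628.6 22.6 size 37.6 59.3 ang 5.5
px [130. 109.] 1690 ctr 434.9 65.6 size 58.9 37.7 ang -7.9
contactor_mid [ 0.5465 -0.3068  0.0501] 0.77
relay_mid [ 0.465  -0.3065  0.0401] 0.98
```

View pics/w3c.png

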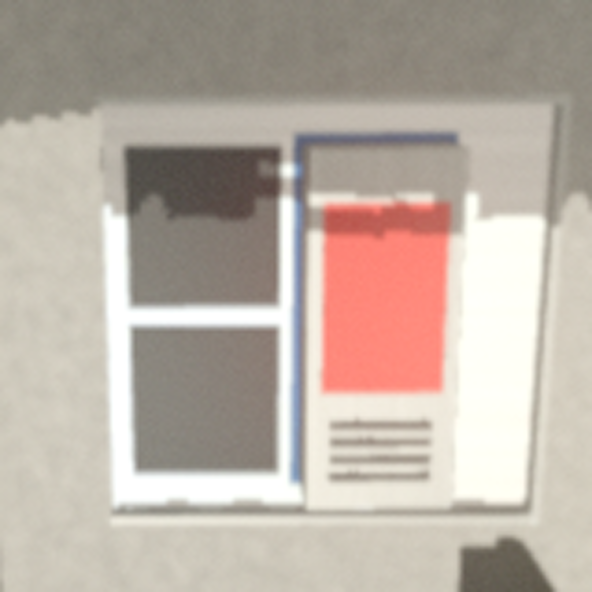

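Homes now show as dark rectangles at about (203,227) and (206,400) in the crop, and the dead supply sits inside the blue bay line.

```bash
python3 - <<'E'
from h import *
import json
m={k:np.array(v) for k,v in json.load(open('m3.json')).items()}
def q(n,pts,z):
    P=px2z(m,[(190+x/3.7-.4,80+y/3.7-.4) for x,y in pts],z)[:,:2]*1000
    print(n,'mean',np.round(P.mean(0),1),np.round(P,1).tolist(),[(round(float(np.hypot(*(b-a))),1),round(float(np.degrees(np.arctan2(*(b-a)[::-1]))),1)) for a,b in zip(P,np.roll(P,-1,0))])
q('homeU',[(124,147),(279,147),(280,305),(129,307)],.004)
q('homeL',[(131,326),(278,326),(278,471),(134,474)],.004)
q('blue',[(296,134),(459,134),(291,482)],.004)
q('dead',[(305,143),(468,148),(450,507),(306,508)],.040)
q('tray',[(101,103),(560,100),(537,518),(110,520)],.014)
E
```

```text
homeU mean [567.8  36.8] [[539.1, 62.3], [591.9, 66.1], [596.9, 11.8], [543.4, 7.2]] [(53.0, 4.1), (54.5, -84.8), (53.6, -175.1), (55.2, 94.5)]
homeL mean [572.7 -25.1] [[544.5, 0.4], [596.8, 4.2], [601.3, -50.0], [548.3, -55.1]] [(52.5, 4.1), (54.5, -85.2), (53.3, -174.6), (55.6, 93.9)]
blue mean [618.8  30.5] [[597.3, 70.8], [652.6, 74.6], [606.5, -54.0]] [(55.4, 4.0), (136.6, -109.7), (125.1, 94.2)]
dead mean [628.8  10.7] [[598.3, 69.3], [649.0, 71.3], [658.3, -46.9], [609.5, -50.8]] [(50.7, 2.3), (118.6, -85.5), (48.9, -175.4), (120.6, 95.3)]
tray mean [612.8   9.1] [[531.8, 76.3], [682.3, 87.8], [696.2, -57.9], [541.0, -70.0]] [(151.0, 4.4), (146.4, -84.6), (155.6, -175.5), (146.5, 93.6)]
```

>>> arm_command:
  xyz:
    - [0.02,0.002,-0.02]
    - [0.049,0.002,-0.05]
    - [0.049,0.002,-0.085]
    - [0.049,0.002,-0.12]
    - [0.049,0.002,-0.14]
    - [0.049,0.002,-0.14]
    - [0.049,0.002,-0.14]
    - [0.049,0.002,-0.14]
  rot:
    - [0,0,0.003]
    - [0,0,0.003]
    - [0,0,0.003]
    - [0,0,0.003]
    - [0,0,0.003]
    - [0,0,0.003]
    - [0,0,0.003]
    - [0,0,0.003]
  grip: 0.76

```text
time: 16.77
ee_pos: [0.6302, 0.0114, 0.0814]
eef_rot: [0.679, 0.734, 0.001, 0.001]
ft_force: [0.3, -0.5, -0.1]
width: 0.0661
grip_force: 0.0
```

```bash
python3 - <<'E'
from h import *
st()
E
```

```text
t 16.77 pos [0.6302 0.0114 0.0814] yaxis [0.997 0.077 0.003] z [ 0.003  0.    -1.   ] w 0.0661 gf 0.0 ft [ 0.3 -0.5 -0.1] q7 -0.25
```

>>> arm_command:
  xyz:
    - [-0.001,0,-0.02]
    - [-0.001,0,-0.04]
    - [-0.001,0,-0.055]
    - [-0.001,0,-0.063]
    - [-0.001,0,-0.067]
    - [-0.001,0,-0.068]
    - [-0.001,0,-0.068]
    - [-0.001,0,-0.068]
    - [-0.001,0,-0.068]
  rot:
    - [0,0,0]
    - [0,0,0]
    - [0,0,0]
    - [0,0,0]
    - [0,0,0]
    - [0,0,0]
    - [0,0,0]
    - [0,0,0]
    - [0,0,0]

```text
time: 17.52
ee_pos: [0.6287, 0.0117, 0.0123]
eef_rot: [0.679, 0.734, 0.001, 0.001]
ft_force: [-0.1, -0.5, 0.5]
width: 0.0664
grip_force: 0.0
```

>>> arm_command:
  xyz:
    - [0,0,0]
    - [0,0,0]
    - [0,0,0]
    - [0,0,0]
    - [0,0,0]
    - [0,0,0]
    - [0,0,0]
  rot:
    - [0,0,0]
    - [0,0,0]
    - [0,0,0]
    - [0,0,0]
    - [0,0,0]
    - [0,0,0]
    - [0,0,0]
  grip: 0
  squeeze: 35

```text
time: 18.1
ee_pos: [0.6286, 0.0118, 0.0124]
eef_rot: [0.679, 0.734, 0.0, 0.0]
ft_force: [-0.7, 0.1, 6.0]
width: 0.0273
grip_force: 3.5
```

```bash
python3 - <<'E'
from h import *
st()
im,m=snap('side','s3.png'); a=cv2.imread('pics/s3.png')[130:270,140:340]
im2,_=snap('wrist','w4.png'); b=cv2.imread('pics/w4.png')[60:384,80:480]
cv2.imwrite('pics/s3c.png',np.vstack([cv2.resize(a,(420,290)),cv2.resize(b,(420,305))]))
E
```

```text
t 18.10 pos [0.6286 0.0118 0.0124] yaxis [0.997 0.078 0.001] z [ 0.001  0.    -1.   ] w 0.0273 gf 3.5 ft [-0.7  0.1  6. ] q7 -0.28
```

View pics/s3c.png

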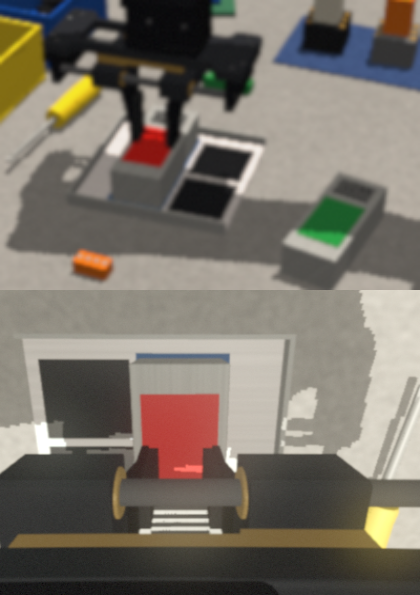

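```bash
python3 - <<'E'
from h import *
m=r.camera_model('side'); a=cv2.imread('pics/s3.png'); x0,y0,s=160,130,6
c=cv2.resize(a[y0:y0+100,x0:x0+130],None,fx=s,fy=s,interpolation=cv2.INTER_CUBIC)
def dot(P,col):
    for u,v in proj(m,P): cv2.circle(c,(int((u-x0+.5)*s),int((v-y0+.5)*s)),4,col,-1)
e=np.array([.6286,.0118,.0124]); y=np.array([.997,.078,0])
dot([e],(0,255,255)); dot([e+y*.0137,e-y*.0137],(255,0,255)); dot([e+[0,0,.028]],(0,255,0))
Rm=R.from_rotvec([0,0,.079]).as_matrix()
dot([Rm@[sx*.025,sy*.06,z]+[.6288,.0106,.022] for sx in(-1,1) for sy in(-1,1) for z in(-.018,.018)],(255,255,0))
cv2.imwrite('pics/s3d.png',c)
E
```

```text
(no output)
```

View pics/s3d.png

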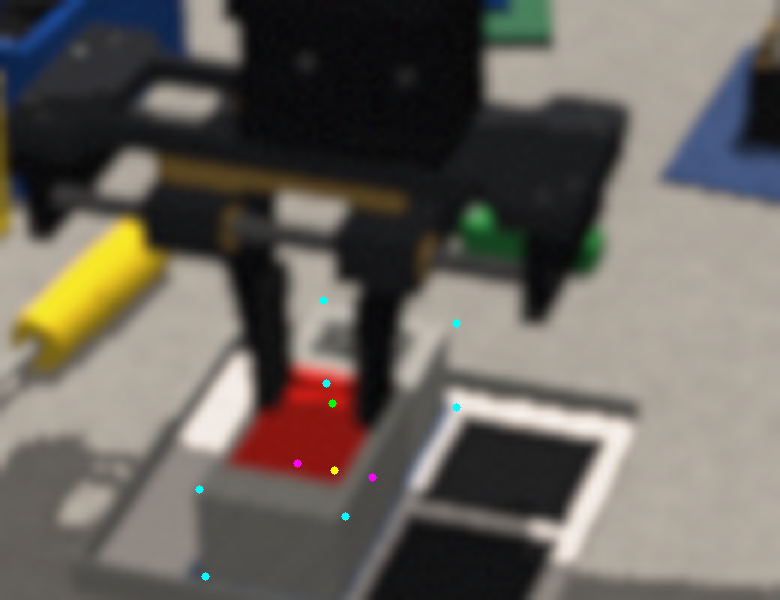

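The side view shows the fingers ending at the supply's top, not beside it. I'll reopen the gripper and check where the tips are.

>>> arm_command:
  xyz:
    - [0,0,0]
    - [0,0,0]
    - [0,0,0]
    - [0,0,0]
    - [0,0,0]
  rot:
    - [0,0,0]
    - [0,0,0]
    - [0,0,0]
    - [0,0,0]
    - [0,0,0]
  grip: 0.76

```text
time: 18.62
ee_pos: [0.6294, 0.0117, 0.0124]
eef_rot: [0.679, 0.734, 0.001, 0.001]
ft_force: [2.9, -0.1, 5.1]
width: 0.0451
grip_force: 2.8
```

```bash
python3 - <<'E'
from h import *
st()
im,m=snap('side','s4.png'); a=cv2.imread('pics/s4.png'); x0,y0,s=160,130,6
c=cv2.resize(a[y0:y0+100,x0:x0+130],None,fx=s,fy=s,interpolation=cv2.INTER_CUBIC)
def dot(P,col):
    for u,v in proj(m,P): cv2.circle(c,(int((u-x0+.5)*s),int((v-y0+.5)*s)),4,col,-1)
e=np.array(r.read_state()['ee_pos']); y=np.array([.997,.078,0])
dot([e],(0,255,255)); dot([e+y*.033,e-y*.033],(255,0,255)); dot([e+y*.033+[0,0,.028],e-y*.033+[0,0,.028]],(0,255,0))
cv2.imwrite('pics/s4d.png',c)
E
```

```text
t 18.62 pos [0.6294 0.0117 0.0124] yaxis [0.997 0.078 0.003] z [ 0.003  0.    -1.   ] w 0.0451 gf 2.8 ft [ 2.9 -0.1  5.1] q7 -0.28
```

View pics/s4d.png

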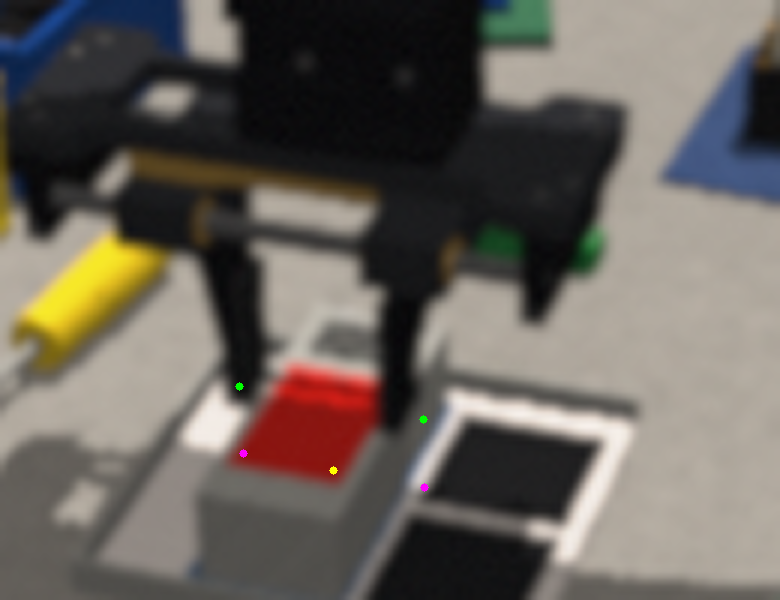

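>>> arm_command:
  xyz:
    - [0,0,0.01]
    - [0,0,0.03]
    - [0,0,0.05]
    - [0,0,0.07]
    - [0,0,0.07]
    - [0,0,0.07]
    - [0,0,0.07]
    - [0,0,0.07]
  rot:
    - [0,0,0]
    - [0,0,0]
    - [0,0,0]
    - [0,0,0]
    - [0,0,0]
    - [0,0,0]
    - [0,0,0]
    - [0,0,0]
  grip: 0.76

```text
time: 19.33
ee_pos: [0.6272, 0.0114, 0.0803]
eef_rot: [0.679, 0.734, -0.001, -0.001]
ft_force: [0.5, 0.3, 0.7]
width: 0.0659
grip_force: 0.0
```

```bash
python3 - <<'E'
from h import *
st()
e=np.array(r.read_state()['ee_pos']); y=np.array([.997,.078,0]); out=[]
for cam,x0,y0,W,Hh,s in [('side',155,125,130,80,4.6),('scene',175,150,110,70,4.6)]:
    im,m=snap(cam,cam+'5.png'); a=cv2.imread('pics/%s5.png'%cam)
    c=cv2.resize(a[y0:y0+Hh,x0:x0+W],None,fx=s,fy=s,interpolation=cv2.INTER_CUBIC)
    def dot(P,col):
        for u,v in proj(m,P): cv2.circle(c,(int((u-x0+.5)*s),int((v-y0+.5)*s)),3,col,-1)
    dot([e],(0,255,255)); dot([e+y*.033,e-y*.033],(255,0,255)); dot([e+y*.033+[0,0,.028],e-y*.033+[0,0,.028]],(0,255,0))
    out.append(cv2.copyMakeBorder(c,0,0,0,600-c.shape[1],cv2.BORDER_CONSTANT))
cv2.imwrite('pics/s5.png',np.vstack(out)[:600]); print(np.vstack(out).shape)
E
```

```text
t 19.33 pos [0.6272 0.0114 0.0803] yaxis [ 0.997  0.078 -0.002] z [-0.002 -0.    -1.   ] w 0.0659 gf 0.0 ft [0.5 0.3 0.7] q7 -0.25
(690, 600, 3)
```

View pics/s5.png

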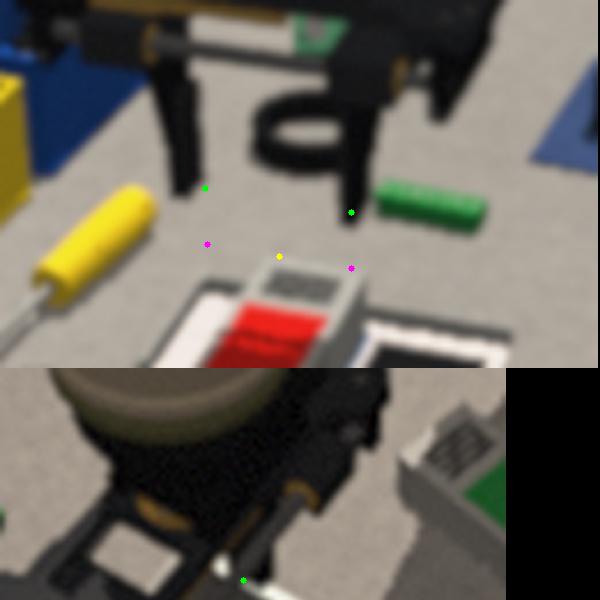

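The tips sit about 25 mm above the reported TCP: in the side crop they are at (185,195) and (350,222), against (207,244) and (351,268) expected. I'll compensate by commanding lower and watching the force.

>>> arm_command:
  xyz:
    - [0.001,0,-0.03]
    - [0.001,0,-0.06]
    - [0.001,0,-0.07]
    - [0.001,0,-0.08]
    - [0.001,0,-0.086]
    - [0.001,0,-0.09]
    - [0.001,0,-0.092]
    - [0.001,0,-0.092]
    - [0.001,0,-0.092]
  rot:
    - [0,0,0]
    - [0,0,0]
    - [0,0,0]
    - [0,0,0]
    - [0,0,0]
    - [0,0,0]
    - [0,0,0]
    - [0,0,0]
    - [0,0,0]

```text
time: 20.18
ee_pos: [0.6297, 0.0116, -0.0097]
eef_rot: [0.679, 0.734, 0.0, 0.0]
ft_force: [0.3, -0.0, -0.9]
width: 0.0664
grip_force: 0.0
```

```bash
python3 - <<'E'
from h import *
st()
im,m=snap('side','s6.png'); a=cv2.imread('pics/s6.png'); x0,y0,s=160,130,5
cv2.imwrite('pics/s6d.png',cv2.resize(a[y0:y0+100,x0:x0+130],None,fx=s,fy=s,interpolation=cv2.INTER_CUBIC))
E
```

```text
t 20.18 pos [ 0.6297  0.0116 -0.0097] yaxis [0.997 0.078 0.001] z [ 0.001 -0.    -1.   ] w 0.0664 gf 0.0 ft [ 0.3 -0.  -0.9] q7 -0.29
```

View pics/s6d.png

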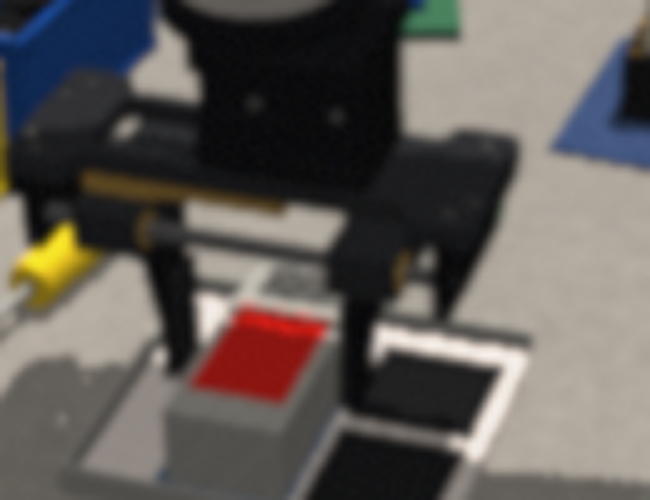

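Tips now straddle the supply at (180,365) and (355,405). Down a touch more, then close.

>>> arm_command:
  xyz:
    - [0,0,-0.002]
    - [0,0,-0.003]
    - [0,0,-0.004]
    - [0,0,-0.004]
  rot:
    - [0,0,0]
    - [0,0,0]
    - [0,0,0]
    - [0,0,0]

```text
time: 20.57
ee_pos: [0.629, 0.0116, -0.0148]
eef_rot: [0.679, 0.734, -0.0, -0.0]
ft_force: [0.0, -0.6, 0.1]
width: 0.0663
grip_force: 0.0
```

>>> arm_command:
  xyz:
    - [0,0,0]
    - [0,0,0]
    - [0,0,0]
    - [0,0,0]
    - [0,0,0]
    - [0,0,0]
    - [0,0,0]
  rot:
    - [0,0,0]
    - [0,0,0]
    - [0,0,0]
    - [0,0,0]
    - [0,0,0]
    - [0,0,0]
    - [0,0,0]
  grip: 0
  squeeze: 35

```text
time: 21.15
ee_pos: [0.6291, 0.0116, -0.0146]
eef_rot: [0.679, 0.734, 0.0, -0.0]
ft_force: [-0.9, 0.0, 1.5]
width: 0.0497
grip_force: 35.0
```

>>> arm_command:
  xyz:
    - [0,0,0.01]
    - [0,0,0.035]
    - [0,0,0.07]
    - [0,0,0.1]
    - [0,0,0.12]
    - [-0.005,0.02,0.12]
    - [-0.015,0.045,0.12]
    - [-0.027,0.07,0.12]
    - [-0.04,0.1,0.12]
    - [-0.052,0.13,0.12]
    - [-0.064,0.16,0.12]
    - [-0.076,0.19,0.12]
    - [-0.088,0.22,0.12]
    - [-0.1,0.25,0.12]
    - [-0.112,0.275,0.12]
    - [-0.12,0.29,0.12]
    - [-0.123,0.295,0.12]
    - [-0.123,0.295,0.12]
    - [-0.123,0.295,0.12]
    - [-0.123,0.295,0.12]
  rot:
    - [0,0,0]
    - [0,0,0]
    - [0,0,0]
    - [0,0,0]
    - [0,0,0]
    - [0,0,0.1]
    - [0,0,0.22]
    - [0,0,0.34]
    - [0,0,0.46]
    - [0,0,0.58]
    - [0,0,0.7]
    - [0,0,0.82]
    - [0,0,0.94]
    - [0,0,1.06]
    - [0,0,1.18]
    - [0,0,1.3]
    - [0,0,1.4]
    - [0,0,1.47]
    - [0,0,1.47]
    - [0,0,1.47]

```text
time: 22.82
ee_pos: [0.5062, 0.3062, 0.1055]
eef_rot: [0.013, 1.0, -0.0, -0.0]
ft_force: [0.6, -0.5, -3.5]
width: 0.0498
grip_force: 35.0
```

```bash
python3 - <<'E'
from h import *
st()
for cam in ['scene','side']:
    m=r.camera_model(cam); im=cv2.cvtColor(cv2.imread('pics/%s0.png'%cam),cv2.COLOR_BGR2RGB)
    H,S,V=cv2.split(cv2.cvtColor(im,cv2.COLOR_RGB2HSV)); M=((H<6)|(H>174))&(S>150)&(V>60)
    n,l,s,c=cv2.connectedComponentsWithStats(M.astype('uint8')); i=1+s[1:,4].argmax()
    cs,_=cv2.findContours((l==i).astype('uint8'),cv2.RETR_EXTERNAL,cv2.CHAIN_APPROX_NONE); c=max(cs,key=len)
    q=cv2.approxPolyDP(cv2.convexHull(c),5,True)[:,0]
    P=px2z(m,q,.02)[:,:2]*1000; print(cam,q.tolist(),np.round(P,1).tolist(),[(round(float(np.hypot(*(b-a))),1),round(float(np.degrees(np.arctan2(*(b-a)[::-1]))),1)) for a,b in zip(P,np.roll(P,-1,0))])
    snap(cam); 
    m=r.camera_model(cam)
    for d in r.spot_point('dead_mid',cam)[:1]: print(np.round(w(m,d['at']),4),round(d['conf'],2))
E
```

```text
t 22.82 pos [0.5062 0.3062 0.1055] yaxis [ 0.026  1.    -0.   ] z [-0. -0. -1.] w 0.0498 gf 35.0 ft [ 0.6 -0.5 -3.5] q7 0.58
scene [[360, 221], [412, 253], [369, 319], [318, 281]] [[423.3, 248.1], [424.5, 372.9], [604.2, 365.3], [599.7, 247.2]] [(124.8, 89.5), (179.9, -2.4), (118.2, -92.2), (176.4, 179.7)]
[0.5036 0.3026 0.142 ] 0.78
side [[179, 285], [275, 315], [245, 383], [140, 345], [139, 337]] [[591.3, 246.1], [421.1, 250.1], [420.4, 383.9], [587.7, 380.8], [596.8, 368.2]] [(170.3, 178.7), (133.8, 90.3), (167.4, -1.1), (15.5, -54.3), (122.2, -92.6)]
[0.5112 0.3133 0.1443] 0.74
```

>>> arm_command:
  xyz:
    - [0.002,0.002,-0.03]
    - [0.002,0.002,-0.06]
    - [0.002,0.002,-0.085]
    - [0.002,0.002,-0.1]
    - [0.002,0.002,-0.11]
    - [0.002,0.002,-0.115]
    - [0.002,0.002,-0.117]
    - [0.002,0.002,-0.118]
    - [0.002,0.002,-0.118]
    - [0.002,0.002,-0.118]
  rot:
    - [0,0,0]
    - [0,0,0]
    - [0,0,0]
    - [0,0,0]
    - [0,0,0]
    - [0,0,0]
    - [0,0,0]
    - [0,0,0]
    - [0,0,0]
    - [0,0,0]

```text
time: 23.85
ee_pos: [0.5087, 0.309, -0.0116]
eef_rot: [0.011, 1.0, 0.0, 0.001]
ft_force: [0.1, -0.2, -3.7]
width: 0.0498
grip_force: 35.0
```

>>> arm_command:
  xyz:
    - [0,0,-0.001]
    - [0,0,-0.002]
    - [0,0,-0.003]
    - [0,0,-0.003]
    - [0,0,-0.003]
  rot:
    - [0,0,0]
    - [0,0,0]
    - [0,0,0]
    - [0,0,0]
    - [0,0,0]

```text
time: 24.27
ee_pos: [0.5084, 0.3087, -0.0146]
eef_rot: [0.011, 1.0, -0.0, 0.0]
ft_force: [-3.3, -2.3, 6.9]
width: 0.0497
grip_force: 35.0
```

>>> arm_command:
  xyz:
    - [0,0,0]
    - [0,0,0]
    - [0,0,0]
    - [0,0,0.01]
    - [0,0,0.035]
    - [0,0,0.07]
    - [0,0,0.1]
    - [-0.005,-0.03,0.12]
    - [-0.01,-0.06,0.14]
    - [-0.02,-0.1,0.15]
    - [-0.03,-0.14,0.15]
    - [-0.045,-0.18,0.15]
    - [-0.06,-0.21,0.15]
    - [-0.07,-0.24,0.15]
    - [-0.075,-0.26,0.15]
    - [-0.075,-0.26,0.15]
    - [-0.075,-0.26,0.15]
    - [-0.075,-0.26,0.15]
    - [-0.075,-0.26,0.15]
    - [-0.075,-0.26,0.15]
  rot:
    - [0,0,0]
    - [0,0,0]
    - [0,0,0]
    - [0,0,0]
    - [0,0,0]
    - [0,0,0]
    - [0,0,-0.1]
    - [0,0,-0.22]
    - [0,0,-0.34]
    - [0,0,-0.46]
    - [0,0,-0.58]
    - [0,0,-0.7]
    - [0,0,-0.82]
    - [0,0,-0.94]
    - [0,0,-1.06]
    - [0,0,-1.18]
    - [0,0,-1.3]
    - [0,0,-1.42]
    - [0,0,-1.54]
    - [0,0,-1.66]
  grip: 0.76

```text
time: 25.93
ee_pos: [0.4332, 0.049, 0.135]
eef_rot: [0.747, 0.664, 0.0, 0.0]
ft_force: [-0.6, 0.0, -0.3]
width: 0.066
grip_force: 0.0
```

```bash
python3 - <<'E'
from h import *
st()
for cam in ['scene','side']:
    im,m=snap(cam,cam+'7.png')
    for d in r.spot_point('dead_mid',cam)[:1]: print('dead',np.round(w(m,d['at']),4),round(d['conf'],2))
im,m=snap('wrist','w7.png')
for d in r.spot_point('spare_mid','wrist')[:1]: print('spare',np.round(w(m,d['at']),4),round(d['conf'],2))
H,S,V=cv2.split(cv2.cvtColor(im,cv2.COLOR_RGB2HSV)); blobs(im,m,(H>50)&(H<80)&(S>90),.036,2)
a=cv2.imread('pics/scene7.png')[200:330,300:430]; b=cv2.imread('pics/w7.png')
cv2.imwrite('pics/c7.png',np.hstack([cv2.resize(a,(380,380)),cv2.resize(b[:, 130:],(400,380))]))
E
```

```text
t 25.93 pos [0.4332 0.049  0.135 ] yaxis [ 0.993 -0.117  0.001] z [ 0.001 -0.001 -1.   ] w 0.0660 gf 0.0 ft [-0.6  0.  -0.3] q7 -0.32
dead [0.5052 0.3059 0.0192] 0.82
dead [0.5115 0.3095 0.0219] 0.77
spare [0.4302 0.0545 0.0183] 0.87
px [253. 151.] 955 ctr 437.3 80.4 size 28.5 37.8 ang -8.7
px [235. 168.] 1 ctr 419.0 68.3 size 0.0 0.0 ang 0.0
```

View pics/c7.png

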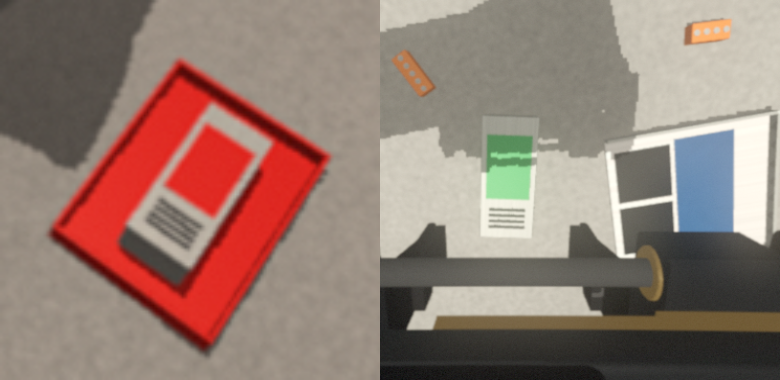

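Dead supply lies square in the middle of the red tray (left crop) and the bay is empty. The spare is at (0.4335, 0.054) with yaw about -7.5°.

>>> arm_command:
  xyz:
    - [0,0.005,-0.03]
    - [0,0.005,-0.06]
    - [0,0.005,-0.09]
    - [0,0.005,-0.115]
    - [0,0.005,-0.135]
    - [0,0.005,-0.144]
    - [0,0.005,-0.148]
    - [0,0.005,-0.15]
    - [0,0.005,-0.15]
    - [0,0.005,-0.15]
  rot:
    - [0,0,-0.015]
    - [0,0,-0.015]
    - [0,0,-0.015]
    - [0,0,-0.015]
    - [0,0,-0.015]
    - [0,0,-0.015]
    - [0,0,-0.015]
    - [0,0,-0.015]
    - [0,0,-0.015]
    - [0,0,-0.015]

```text
time: 27.07
ee_pos: [0.434, 0.0536, -0.0146]
eef_rot: [0.75, 0.661, 0.001, 0.001]
ft_force: [-0.3, -0.4, 0.1]
width: 0.0662
grip_force: 0.0
```

>>> arm_command:
  xyz:
    - [0,0,0]
    - [0,0,0]
    - [0,0,0]
    - [0,0,0]
    - [0,0,0]
    - [0,0,0]
    - [0,0,0]
    - [0,0,0]
  rot:
    - [0,0,0]
    - [0,0,0]
    - [0,0,0]
    - [0,0,0]
    - [0,0,0]
    - [0,0,0]
    - [0,0,0]
    - [0,0,0]
  grip: 0
  squeeze: 35

```text
time: 27.73
ee_pos: [0.4335, 0.0535, -0.0152]
eef_rot: [0.751, 0.661, 0.0, 0.0]
ft_force: [-1.1, -0.5, 5.8]
width: 0.0501
grip_force: 34.9
```

```bash
python3 - <<'E'
from h import *
st()
E
```

```text
t 27.73 pos [ 0.4335  0.0535 -0.0152] yaxis [ 0.992 -0.127  0.001] z [ 0.001 -0.    -1.   ] w 0.0501 gf 34.9 ft [-1.1 -0.5  5.8] q7 -0.60
```

>>> arm_command:
  xyz:
    - [0,0,0.01]
    - [0,0,0.035]
    - [0,0,0.06]
    - [0,0,0.08]
    - [0.015,-0.003,0.08]
    - [0.04,-0.009,0.08]
    - [0.07,-0.016,0.08]
    - [0.1,-0.022,0.08]
    - [0.13,-0.029,0.08]
    - [0.16,-0.036,0.08]
    - [0.18,-0.041,0.08]
    - [0.192,-0.043,0.08]
    - [0.1955,-0.044,0.075]
    - [0.1955,-0.044,0.06]
    - [0.1955,-0.044,0.045]
    - [0.1955,-0.044,0.035]
    - [0.1955,-0.044,0.03]
    - [0.1955,-0.044,0.03]
    - [0.1955,-0.044,0.03]
    - [0.1955,-0.044,0.03]
  rot:
    - [0,0,0]
    - [0,0,0]
    - [0,0,0]
    - [0,0,0]
    - [0,0,0.03]
    - [0,0,0.06]
    - [0,0,0.09]
    - [0,0,0.12]
    - [0,0,0.15]
    - [0,0,0.18]
    - [0,0,0.205]
    - [0,0,0.205]
    - [0,0,0.205]
    - [0,0,0.205]
    - [0,0,0.205]
    - [0,0,0.205]
    - [0,0,0.205]
    - [0,0,0.205]
    - [0,0,0.205]
    - [0,0,0.205]

```text
time: 29.4
ee_pos: [0.6289, 0.0098, 0.015]
eef_rot: [0.679, 0.734, 0.0, 0.0]
ft_force: [1.0, -0.8, -2.5]
width: 0.0498
grip_force: 34.9
```

```bash
python3 - <<'E'
from h import *
st()
E
```

```text
t 29.40 pos [0.6289 0.0098 0.015 ] yaxis [0.997 0.078 0.001] z [ 0.001  0.    -1.   ] w 0.0498 gf 34.9 ft [ 1.  -0.8 -2.5] q7 -0.35
```

Lower 26 mm to seat it.

>>> arm_command:
  xyz:
    - [0,0,-0.01]
    - [0,0,-0.018]
    - [0,0,-0.022]
    - [0,0,-0.024]
    - [0,0,-0.0255]
    - [0,0,-0.0265]
    - [0,0,-0.0265]
    - [0,0,-0.0265]
  rot:
    - [0,0,0]
    - [0,0,0]
    - [0,0,0]
    - [0,0,0]
    - [0,0,0]
    - [0,0,0]
    - [0,0,0]
    - [0,0,0]

```text
time: 30.07
ee_pos: [0.6287, 0.0096, -0.0111]
eef_rot: [0.679, 0.734, -0.0, 0.0]
ft_force: [-4.3, -1.0, 6.9]
width: 0.0496
grip_force: 34.9
```

>>> arm_command:
  xyz:
    - [0,0,0]
    - [0,0,0]
    - [0,0,0]
    - [0,0,0.01]
    - [0,0,0.04]
    - [0,0,0.08]
    - [0,0,0.12]
    - [-0.02,0,0.15]
    - [-0.05,0,0.19]
    - [-0.05,0,0.22]
    - [-0.05,0,0.23]
    - [-0.05,0,0.23]
    - [-0.05,0,0.23]
    - [-0.05,0,0.23]
  rot:
    - [0,0,0]
    - [0,0,0]
    - [0,0,0]
    - [0,0,0]
    - [0,0,0]
    - [0,0,0]
    - [0,0,0]
    - [0,0,0]
    - [0,0,0]
    - [0,0,0]
    - [0,0,0]
    - [0,0,0]
    - [0,0,0]
    - [0,0,0]
  grip: 0.76

```text
time: 31.23
ee_pos: [0.5783, 0.0095, 0.2169]
eef_rot: [0.679, 0.734, -0.0, -0.0]
ft_force: [0.6, -0.1, -0.3]
width: 0.0662
grip_force: 0.0
```

```bash
python3 - <<'E'
from h import *
import json
st()
im,m=snap('wrist','w8.png'); json.dump({k:np.array(v).tolist() for k,v in m.items()},open('m8.json','w'))
H,S,V=cv2.split(cv2.cvtColor(im,cv2.COLOR_RGB2HSV)); ok=np.ones_like(H,bool); ok[:,380:]=0; ok[240:]=0
blobs(im,m,(H>50)&(H<80)&(S>90)&ok,.040,1)
c=cv2.cvtColor(im,cv2.COLOR_RGB2BGR)[80:240,190:350]; cv2.imwrite('pics/w8c.png',cv2.resize(c,(592,592),interpolation=cv2.INTER_CUBIC))
E
```

```text
t 31.23 pos [0.5783 0.0095 0.2169] yaxis [ 0.997  0.078 -0.001] z [-0.001  0.    -1.   ] w 0.0662 gf 0.0 ft [ 0.6 -0.1 -0.3] q7 -0.23
```

View pics/w8c.png

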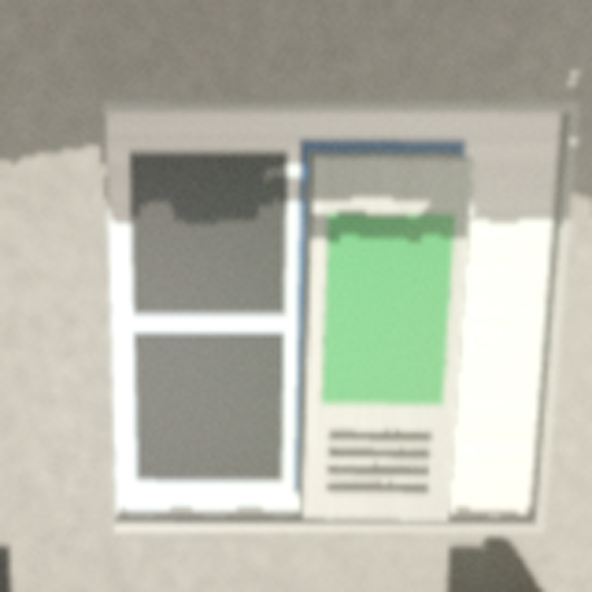

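```bash
python3 - <<'E'
from h import *
import json
def go(f,mf,hs,extra):
    m={k:np.array(v) for k,v in json.load(open(mf)).items()}
    im=cv2.cvtColor(cv2.imread(f),cv2.COLOR_BGR2RGB); H,S,V=cv2.split(cv2.cvtColor(im,cv2.COLOR_RGB2HSV)); ok=np.zeros_like(H,bool); ok[90:240,190:350]=1
    blobs(im,m,hs(H)&(S>60)&ok,.040,1)
    # dark homes
    g=(V<175)&(S<40)&ok; 
    for n,pts,z in extra:
        P=px2z(m,[(190+x/3.7-.4,80+y/3.7-.4) for x,y in pts],z)[:,:2]*1000
        print(n,'mean',np.round(P.mean(0),1),np.round(P,1).tolist(),[round(float(np.degrees(np.arctan2(*(b-a)[::-1]))),1) for a,b in zip(P,np.roll(P,-1,0))])
go('pics/w3.png','m3.json',lambda H:(H<8)|(H>172),[])
go('pics/w8.png','m8.json',lambda H:(H>50)&(H<80),[
('U',[(131,154),(286,154),(284,311),(134,312)],.004),('L',[(136,334),(282,334),(281,479),(138,479)],.004),
('spare',[(313,150),(470,158),(449,520),(302,520)],.040),('blue',[(302,142),(464,142),(297,492)],.004)])
E
```

```text
px [294. 160.] 1743 ctr 628.6 22.1 size 40.0 62.8 ang 5.4
px [294. 163.] 1579 ctr 627.2 21.9 size 38.3 58.9 ang 4.3
U mean [568.  37.] [[539.7, 62.0], [592.3, 66.1], [596.5, 12.2], [543.6, 7.8]] [4.4, -85.5, -175.2, 94.2]
L mean [572.7 -25.2] [[544.7, -0.1], [596.5, 3.9], [601.0, -50.2], [548.5, -54.3]] [4.4, -85.3, -175.5, 93.9]
spare mean [627.3   9.9] [[598.7, 69.5], [647.4, 70.7], [656.4, -48.4], [606.8, -52.3]] [1.5, -85.7, -175.5, 93.8]
blue mean [618.9  30.1] [[597.3, 70.4], [652.0, 74.5], [607.3, -54.8]] [4.3, -109.1, 94.6]
```

The spare is square but about 1.5 mm forward of the bay centre. I'll re-close on it slightly further back to centre it.

>>> arm_command:
  xyz:
    - [0.02,0,-0.03]
    - [0.052,0,-0.07]
    - [0.052,0,-0.11]
    - [0.052,0,-0.15]
    - [0.052,0,-0.18]
    - [0.052,0,-0.205]
    - [0.052,0,-0.22]
    - [0.052,0,-0.228]
    - [0.052,0,-0.229]
    - [0.052,0,-0.229]
    - [0.052,0,-0.229]
  rot:
    - [0,0,0]
    - [0,0,0]
    - [0,0,0]
    - [0,0,0]
    - [0,0,0]
    - [0,0,0]
    - [0,0,0]
    - [0,0,0]
    - [0,0,0]
    - [0,0,0]
    - [0,0,0]

```text
time: 32.2
ee_pos: [0.6318, 0.0098, -0.0095]
eef_rot: [0.679, 0.734, 0.001, 0.001]
ft_force: [1.0, 0.2, -0.2]
width: 0.0661
grip_force: 0.0
```

>>> arm_command:
  xyz:
    - [0,0,0]
    - [0,0,0]
    - [0,0,0]
    - [0,0,0]
    - [0,0,0]
    - [0,0,0]
    - [0,0,0]
  rot:
    - [0,0,0]
    - [0,0,0]
    - [0,0,0]
    - [0,0,0]
    - [0,0,0]
    - [0,0,0]
    - [0,0,0]
  grip: 0
  squeeze: 15

```text
time: 32.78
ee_pos: [0.6307, 0.0095, -0.0105]
eef_rot: [0.679, 0.734, -0.0, 0.0]
ft_force: [-3.1, -1.0, 6.1]
width: 0.0497
grip_force: 15.0
```

>>> arm_command:
  xyz:
    - [0,0,0]
    - [0,0,0]
    - [0,0,0]
    - [0,0,0.01]
    - [0,0,0.04]
    - [0,0,0.08]
    - [0,0,0.12]
    - [-0.02,0,0.15]
    - [-0.05,0,0.19]
    - [-0.05,0,0.22]
    - [-0.05,0,0.23]
    - [-0.05,0,0.23]
    - [-0.05,0,0.23]
    - [-0.05,0,0.23]
  rot:
    - [0,0,0]
    - [0,0,0]
    - [0,0,0]
    - [0,0,0]
    - [0,0,0]
    - [0,0,0]
    - [0,0,0]
    - [0,0,0]
    - [0,0,0]
    - [0,0,0]
    - [0,0,0]
    - [0,0,0]
    - [0,0,0]
    - [0,0,0]
  grip: 0.76

```text
time: 33.95
ee_pos: [0.5803, 0.0094, 0.2178]
eef_rot: [0.679, 0.734, -0.0, -0.0]
ft_force: [-0.4, 0.1, -0.1]
width: 0.0663
grip_force: 0.0
```

```bash
python3 - <<'E'
from h import *
import json
st()
im,m=snap('wrist','w9.png'); json.dump({k:np.array(v).tolist() for k,v in m.items()},open('m9.json','w'))
H,S,V=cv2.split(cv2.cvtColor(im,cv2.COLOR_RGB2HSV)); ok=np.zeros_like(H,bool); ok[90:240,190:350]=1
blobs(im,m,(H>50)&(H<80)&(S>60)&ok,.040,1)
E
```

```text
t 33.95 pos [0.5803 0.0094 0.2178] yaxis [ 0.997  0.078 -0.001] z [-0.001  0.    -1.   ] w 0.0663 gf 0.0 ft [-0.4  0.1 -0.1] q7 -0.23
px [294. 162.] 1593 ctr 629.0 21.7 size 38.2 59.1 ang 4.3
```

Spare is now centred: its label is at (629.0, 21.7), against (628.6, 22.1) for the dead one. Fetching the contactor.

>>> arm_command:
  xyz:
    - [-0.003,-0.02,0]
    - [-0.006,-0.05,0]
    - [-0.01,-0.085,-0.01]
    - [-0.014,-0.12,-0.02]
    - [-0.018,-0.155,-0.03]
    - [-0.022,-0.19,-0.04]
    - [-0.026,-0.225,-0.05]
    - [-0.03,-0.26,-0.06]
    - [-0.033,-0.295,-0.07]
    - [-0.035,-0.315,-0.08]
    - [-0.035,-0.32,-0.085]
    - [-0.035,-0.32,-0.085]
    - [-0.035,-0.32,-0.085]
    - [-0.035,-0.32,-0.085]
  rot:
    - [0,0,0]
    - [0,0,0]
    - [0,0,0]
    - [0,0,0]
    - [0,0,0]
    - [0,0,0]
    - [0,0,-0.003]
    - [0,0,-0.003]
    - [0,0,-0.003]
    - [0,0,-0.003]
    - [0,0,-0.003]
    - [0,0,-0.003]
    - [0,0,-0.003]
    - [0,0,-0.003]
  grip: 0.75

```text
time: 35.17
ee_pos: [0.5466, -0.308, 0.1343]
eef_rot: [0.679, 0.734, 0.001, -0.0]
ft_force: [1.4, 0.4, -0.2]
width: 0.0656
grip_force: 0.0
```

```bash
python3 - <<'E'
from h import *
st()
im,m=snap('scene')
for n in names[:4]:
    for d in r.spot_point(n,'scene')[:1]: print(n,np.round(w(m,d['at']),4),round(d['conf'],2))
E
```

```text
t 35.17 pos [ 0.5466 -0.308   0.1343] yaxis [0.997 0.078 0.001] z [ 0.001  0.001 -1.   ] w 0.0656 gf 0.0 ft [ 1.4  0.4 -0.2] q7 0.27
contactor_mid [ 0.5497 -0.306   0.0498] 0.87
relay_mid [ 0.4639 -0.3079  0.0414] 0.86
dead_mid [0.5053 0.3077 0.0226] 0.84
spare_mid [0.6313 0.0066 0.0212] 0.66
```

>>> arm_command:
  xyz:
    - [-0.001,-0.001,-0.03]
    - [-0.001,-0.001,-0.055]
    - [-0.001,-0.001,-0.075]
    - [-0.001,-0.001,-0.088]
    - [-0.001,-0.001,-0.094]
    - [-0.001,-0.001,-0.096]
    - [-0.001,-0.001,-0.096]
    - [-0.001,-0.001,-0.096]
    - [-0.001,-0.001,-0.096]
  rot:
    - [0,0,0]
    - [0,0,0]
    - [0,0,0]
    - [0,0,0]
    - [0,0,0]
    - [0,0,0]
    - [0,0,0]
    - [0,0,0]
    - [0,0,0]

```text
time: 36.17
ee_pos: [0.5454, -0.3117, 0.0391]
eef_rot: [0.68, 0.733, 0.0, 0.001]
ft_force: [0.4, -0.3, 0.3]
width: 0.0653
grip_force: 0.0
```

>>> arm_command:
  xyz:
    - [0,0.001,-0.002]
    - [0,0.001,-0.002]
    - [0,0.001,-0.002]
    - [0,0.001,-0.002]
    - [0,0.001,-0.002]
    - [0,0.001,-0.002]
    - [0,0.001,-0.002]
    - [0,0.001,-0.002]
    - [0,0.001,-0.002]
  rot:
    - [0,0,0]
    - [0,0,0]
    - [0,0,0]
    - [0,0,0]
    - [0,0,0]
    - [0,0,0]
    - [0,0,0]
    - [0,0,0]
    - [0,0,0]
  grip: 0
  squeeze: 25

```text
time: 36.92
ee_pos: [0.5448, -0.3104, 0.036]
eef_rot: [0.68, 0.733, 0.0, 0.0]
ft_force: [1.6, 0.0, 0.3]
width: 0.0318
grip_force: 24.9
```

```bash
python3 - <<'E'
from h import *
st()
E
```

```text
t 36.92 pos [ 0.5448 -0.3104  0.036 ] yaxis [0.997 0.075 0.   ] z [ 0.001 -0.    -1.   ] w 0.0318 gf 24.9 ft [1.6 0.  0.3] q7 0.23
```

>>> arm_command:
  xyz:
    - [0,0,0.015]
    - [0,0,0.045]
    - [0,0,0.08]
    - [0,0,0.11]
    - [0,0,0.125]
    - [0.001,0.02,0.125]
    - [0.003,0.05,0.125]
    - [0.006,0.085,0.125]
    - [0.008,0.12,0.125]
    - [0.01,0.155,0.125]
    - [0.013,0.19,0.125]
    - [0.015,0.225,0.125]
    - [0.018,0.26,0.125]
    - [0.02,0.295,0.125]
    - [0.022,0.325,0.125]
    - [0.024,0.342,0.125]
    - [0.024,0.3465,0.115]
    - [0.024,0.3465,0.09]
    - [0.024,0.3465,0.06]
    - [0.024,0.3465,0.04]
  rot:
    - [0,0,0]
    - [0,0,0]
    - [0,0,0]
    - [0,0,0]
    - [0,0,0]
    - [0,0,0]
    - [0,0,0]
    - [0,0,0]
    - [0,0,0.003]
    - [0,0,0.003]
    - [0,0,0.003]
    - [0,0,0.003]
    - [0,0,0.003]
    - [0,0,0.003]
    - [0,0,0.003]
    - [0,0,0.003]
    - [0,0,0.003]
    - [0,0,0.003]
    - [0,0,0.003]
    - [0,0,0.003]

```text
time: 38.58
ee_pos: [0.5673, 0.0349, 0.0736]
eef_rot: [0.679, 0.734, -0.001, -0.0]
ft_force: [1.1, -1.6, -3.2]
width: 0.0318
grip_force: 24.9
```

>>> arm_command:
  xyz:
    - [0,0,-0.01]
    - [0,0,-0.02]
    - [0,0,-0.027]
    - [0,0,-0.031]
    - [0,0,-0.033]
    - [0,0,-0.034]
    - [0,0,-0.034]
    - [0,0,-0.034]
  rot:
    - [0,0,0]
    - [0,0,0]
    - [0,0,0]
    - [0,0,0]
    - [0,0,0]
    - [0,0,0]
    - [0,0,0]
    - [0,0,0]

```text
time: 39.25
ee_pos: [0.569, 0.0362, 0.0425]
eef_rot: [0.679, 0.734, 0.0, 0.0]
ft_force: [-0.0, -0.3, -3.4]
width: 0.0319
grip_force: 24.9
```

```bash
python3 - <<'E'
from h import *
st()
E
```

```text
t 39.25 pos [0.569  0.0362 0.0425] yaxis [0.997 0.078 0.001] z [ 0.001 -0.    -1.   ] w 0.0319 gf 24.9 ft [-0.  -0.3 -3.4] q7 -0.38
```

>>> arm_command:
  xyz:
    - [0,0,-0.002]
    - [0,0,-0.003]
    - [0,0,-0.004]
    - [0,0,-0.0045]
    - [0,0,-0.0045]
    - [0,0,-0.0045]
  rot:
    - [0,0,0]
    - [0,0,0]
    - [0,0,0]
    - [0,0,0]
    - [0,0,0]
    - [0,0,0]

```text
time: 39.75
ee_pos: [0.5689, 0.0359, 0.0379]
eef_rot: [0.679, 0.734, 0.0, 0.0]
ft_force: [-0.5, -1.8, 4.8]
width: 0.0317
grip_force: 24.9
```

>>> arm_command:
  xyz:
    - [0,0,0]
    - [0,0,0]
    - [0,0,0]
    - [0,0,0]
    - [0,0,0.02]
    - [0,0,0.055]
    - [0,0,0.09]
    - [0,0,0.12]
    - [0,0,0.125]
    - [0,0,0.125]
  rot:
    - [0,0,0]
    - [0,0,0]
    - [0,0,0]
    - [0,0,0]
    - [0,0,0]
    - [0,0,0]
    - [0,0,0]
    - [0,0,0]
    - [0,0,0]
    - [0,0,0]
  grip: 0.72

```text
time: 40.58
ee_pos: [0.5699, 0.0364, 0.1645]
eef_rot: [0.679, 0.734, 0.001, 0.002]
ft_force: [-0.5, 0.7, -0.5]
width: 0.0623
grip_force: 0.0
```

```bash
python3 - <<'E'
from h import *
st()
E
```

```text
t 40.58 pos [0.5699 0.0364 0.1645] yaxis [0.997 0.078 0.004] z [ 0.004 -0.    -1.   ] w 0.0623 gf 0.0 ft [-0.5  0.7 -0.5] q7 -0.30
```

>>> arm_command:
  xyz:
    - [-0.006,-0.02,0]
    - [-0.016,-0.05,0]
    - [-0.027,-0.085,0]
    - [-0.038,-0.12,0]
    - [-0.049,-0.155,0]
    - [-0.06,-0.19,0]
    - [-0.071,-0.225,0]
    - [-0.082,-0.26,0]
    - [-0.093,-0.295,0]
    - [-0.102,-0.325,0]
    - [-0.107,-0.342,0]
    - [-0.1085,-0.3465,-0.02]
    - [-0.1085,-0.3465,-0.05]
    - [-0.1085,-0.3465,-0.08]
    - [-0.1085,-0.3465,-0.105]
    - [-0.1085,-0.3465,-0.12]
    - [-0.1085,-0.3465,-0.125]
    - [-0.1085,-0.3465,-0.1265]
    - [-0.1085,-0.3465,-0.1265]
    - [-0.1085,-0.3465,-0.1265]
  rot:
    - [0,0,0]
    - [0,0,0]
    - [0,0,0]
    - [0,0,0]
    - [0,0,0]
    - [0,0,-0.003]
    - [0,0,-0.003]
    - [0,0,-0.003]
    - [0,0,-0.003]
    - [0,0,-0.003]
    - [0,0,-0.003]
    - [0,0,-0.003]
    - [0,0,-0.003]
    - [0,0,-0.003]
    - [0,0,-0.003]
    - [0,0,-0.003]
    - [0,0,-0.003]
    - [0,0,-0.003]
    - [0,0,-0.003]
    - [0,0,-0.003]

```text
time: 42.25
ee_pos: [0.4606, -0.3106, 0.0367]
eef_rot: [0.68, 0.733, 0.0, 0.001]
ft_force: [0.1, 0.2, -0.7]
width: 0.0629
grip_force: 0.0
```

>>> arm_command:
  xyz:
    - [0,0,0]
    - [0,0,0]
    - [0,0,0]
    - [0,0,0]
    - [0,0,0]
    - [0,0,0]
    - [0,0,0]
    - [0,0,0]
    - [0,0,0]
  rot:
    - [0,0,0]
    - [0,0,0]
    - [0,0,0]
    - [0,0,0]
    - [0,0,0]
    - [0,0,0]
    - [0,0,0]
    - [0,0,0]
    - [0,0,0]
  grip: 0
  squeeze: 25

```text
time: 43.0
ee_pos: [0.4602, -0.3104, 0.036]
eef_rot: [0.68, 0.733, 0.0, 0.0]
ft_force: [0.5, 0.7, 1.3]
width: 0.0316
grip_force: 24.9
```

```bash
python3 - <<'E'
from h import *
st()
E
```

```text
t 43.00 pos [ 0.4602 -0.3104  0.036 ] yaxis [0.997 0.075 0.   ] z [ 0. -0. -1.] w 0.0316 gf 24.9 ft [0.5 0.7 1.3] q7 0.33
```

>>> arm_command:
  xyz:
    - [0,0,0.015]
    - [0,0,0.045]
    - [0,0,0.08]
    - [0,0,0.11]
    - [0,0,0.125]
    - [0.008,0.02,0.125]
    - [0.02,0.05,0.125]
    - [0.033,0.085,0.125]
    - [0.046,0.12,0.125]
    - [0.06,0.155,0.125]
    - [0.074,0.19,0.125]
    - [0.088,0.225,0.125]
    - [0.1,0.255,0.125]
    - [0.109,0.275,0.125]
    - [0.1135,0.2855,0.125]
    - [0.1135,0.2855,0.115]
    - [0.1135,0.2855,0.09]
    - [0.1135,0.2855,0.06]
    - [0.1135,0.2855,0.04]
    - [0.1135,0.2855,0.04]
  rot:
    - [0,0,0]
    - [0,0,0]
    - [0,0,0]
    - [0,0,0]
    - [0,0,0]
    - [0,0,0]
    - [0,0,0]
    - [0,0,0]
    - [0,0,0.003]
    - [0,0,0.003]
    - [0,0,0.003]
    - [0,0,0.003]
    - [0,0,0.003]
    - [0,0,0.003]
    - [0,0,0.003]
    - [0,0,0.003]
    - [0,0,0.003]
    - [0,0,0.003]
    - [0,0,0.003]
    - [0,0,0.003]

```text
time: 44.67
ee_pos: [0.57, -0.0277, 0.0707]
eef_rot: [0.68, 0.733, -0.003, -0.003]
ft_force: [-1.7, -0.6, -1.3]
width: 0.0321
grip_force: 24.9
```

>>> arm_command:
  xyz:
    - [0,0,-0.01]
    - [0,0,-0.02]
    - [0,0,-0.027]
    - [0,0,-0.031]
    - [0,0,-0.034]
    - [0,0,-0.035]
    - [0,0,-0.035]
    - [0,0,-0.035]
  rot:
    - [0,0,0]
    - [0,0,0]
    - [0,0,0]
    - [0,0,0]
    - [0,0,0]
    - [0,0,0]
    - [0,0,0]
    - [0,0,0]

```text
time: 45.33
ee_pos: [0.5739, -0.0248, 0.0413]
eef_rot: [0.679, 0.734, 0.0, 0.0]
ft_force: [-0.4, -0.4, -2.1]
width: 0.0321
grip_force: 24.9
```

```bash
python3 - <<'E'
from h import *
st()
E
```

```text
t 45.33 pos [ 0.5739 -0.0248  0.0413] yaxis [0.997 0.078 0.001] z [ 0.001 -0.    -1.   ] w 0.0321 gf 24.9 ft [-0.4 -0.4 -2.1] q7 -0.27
```

Lower, release, rise to the viewing pose.

>>> arm_command:
  xyz:
    - [0,0,-0.002]
    - [0,0,-0.003]
    - [0,0,-0.0035]
    - [0,0,-0.0035]
    - [0,0,-0.0035]
    - [0,0,-0.0035]
  rot:
    - [0,0,0]
    - [0,0,0]
    - [0,0,0]
    - [0,0,0]
    - [0,0,0]
    - [0,0,0]

```text
time: 45.83
ee_pos: [0.574, -0.0249, 0.0378]
eef_rot: [0.679, 0.734, 0.0, 0.0]
ft_force: [-0.1, -0.4, 5.8]
width: 0.0319
grip_force: 24.9
```

>>> arm_command:
  xyz:
    - [0,0,0]
    - [0,0,0]
    - [0,0,0]
    - [0,0,0]
    - [0,0,0.02]
    - [0,0,0.055]
    - [0,0,0.09]
    - [-0.003,0.017,0.12]
    - [-0.005,0.034,0.15]
    - [-0.005,0.034,0.18]
    - [-0.005,0.034,0.182]
    - [-0.005,0.034,0.182]
    - [-0.005,0.034,0.182]
    - [-0.005,0.034,0.182]
  rot:
    - [0,0,0]
    - [0,0,0]
    - [0,0,0]
    - [0,0,0]
    - [0,0,0]
    - [0,0,0]
    - [0,0,0]
    - [0,0,-0.04]
    - [0,0,-0.078]
    - [0,0,-0.078]
    - [0,0,-0.078]
    - [0,0,-0.078]
    - [0,0,-0.078]
    - [0,0,-0.078]
  grip: 0.72

```text
time: 47.0
ee_pos: [0.568, 0.0085, 0.218]
eef_rot: [0.707, 0.707, -0.001, -0.001]
ft_force: [0.2, -0.2, -0.6]
width: 0.0632
grip_force: 0.0
```

```bash
python3 - <<'E'
from h import *
import json
st()
im,m=snap('wrist','w10.png'); json.dump({k:np.array(v).tolist() for k,v in m.items()},open('m10.json','w'))
print(np.round(m['T'],3)[:3,3])
H,S,V=cv2.split(cv2.cvtColor(im,cv2.COLOR_RGB2HSV)); ok=np.zeros_like(H,bool); ok[90:240,190:365]=1
blobs(im,m,(H>50)&(H<80)&(S>60)&ok,.040,1)
blobs(im,m,(H>24)&(H<34)&(S>90)&(V>150)&ok,.088,1)
c=cv2.cvtColor(im,cv2.COLOR_RGB2BGR)[95:235,215:355]; cv2.imwrite('pics/w10d.png',cv2.resize(c,(595,595),interpolation=cv2.INTER_CUBIC))
E
```

```text
t 47.00 pos [0.568  0.0085 0.218 ] yaxis [ 1.    -0.    -0.002] z [-0.002 -0.    -1.   ] w 0.0632 gf 0.0 ft [ 0.2 -0.2 -0.6] q7 -0.29
[0.568 0.083 0.408]
px [304. 158.] 1612 ctr 628.9 21.9 size 38.3 60.2 ang 4.2
px [258. 210.] 435 ctr 573.6 -25.4 size 24.1 24.5 ang 4.6
```

View pics/w10d.png

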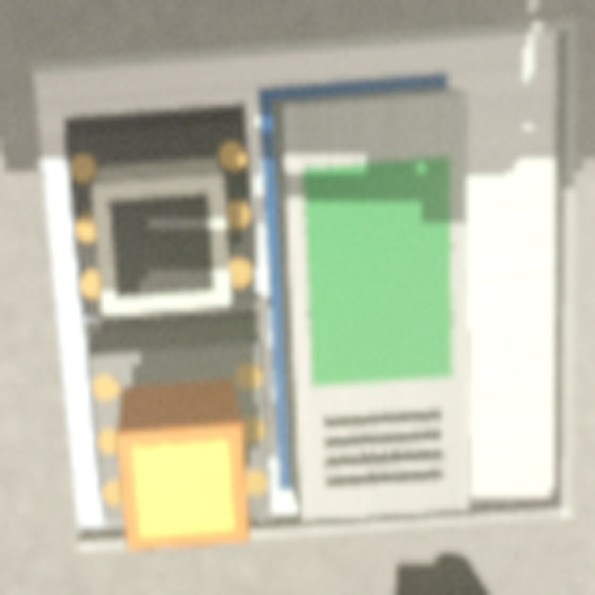

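```bash
python3 - <<'E'
from h import *
import json
m2=None
m={k:np.array(v) for k,v in json.load(open('m10.json')).items()}
def q(n,pts,z):
    P=px2z(m,[(215+x/4.25-.4,95+y/4.25-.4) for x,y in pts],z)[:,:2]*1000
    print(n,'mean',np.round(P.mean(0),1),np.round(P,1).tolist(),[round(float(np.degrees(np.arctan2(*(b-a)[::-1]))),1) for a,b in zip(P,np.roll(P,-1,0))])
q('contbase',[(66,120),(244,107)],.04)
q('capbottom',[(103,315),(232,303)],.088)
q('relaycap',[(120,433),(242,423),(248,540),(128,549)],.088)
q('tray',[(35,75),(556,30),(565,513),(80,550)],.014)
q('blue',[(262,91),(446,76),(284,488)],.004)
# spot comparisons old vs new pictures, same threshold for dark cap inner and orange
r.camera('wrist')
for n in names[:2]:
    for d in r.spot_point(n,'wrist')[:1]: print(n,np.round(w(r.camera_model('wrist'),d['at']),4),round(d['conf'],2))
E
```

```text
contbase mean [566.4  65.4] [[542.3, 63.7], [590.5, 67.1]] [4.0, -176.0]
capbottom mean [569.6  21. ] [[553.8, 19.6], [585.4, 22.5]] [5.3, -174.7]
relaycap mean [574. -25.] [[557.7, -10.6], [588.4, -8.0], [590.4, -39.4], [559.5, -41.9]] [4.8, -86.3, -175.4, 93.3]
tray mean [612.3   8. ] [[531.8, 74.9], [680.2, 86.8], [695.0, -58.6], [542.2, -71.1]] [4.6, -84.2, -175.3, 94.1]
blue mean [619.1  30.2] [[597.9, 70.1], [651.9, 74.2], [607.6, -53.7]] [4.3, -109.1, 94.5]
contactor_mid [0.57   0.037  0.0453] 0.91
relay_mid [ 0.5755 -0.0255  0.0517] 0.66
```

Contactor is within 1 mm of its start. The relay is about 2.3 mm too far back, so I'll pick it up a few mm and correct it.

>>> arm_command:
  xyz:
    - [0.002,-0.017,-0.02]
    - [0.005,-0.034,-0.05]
    - [0.005,-0.034,-0.08]
    - [0.005,-0.034,-0.11]
    - [0.005,-0.034,-0.14]
    - [0.005,-0.034,-0.165]
    - [0.005,-0.034,-0.178]
    - [0.005,-0.034,-0.182]
    - [0.005,-0.034,-0.182]
    - [0.005,-0.034,-0.182]
    - [0.005,-0.034,-0.182]
  rot:
    - [0,0,0.04]
    - [0,0,0.078]
    - [0,0,0.078]
    - [0,0,0.078]
    - [0,0,0.078]
    - [0,0,0.078]
    - [0,0,0.078]
    - [0,0,0.078]
    - [0,0,0.078]
    - [0,0,0.078]
    - [0,0,0.078]

```text
time: 48.12
ee_pos: [0.5747, -0.0248, 0.039]
eef_rot: [0.679, 0.734, 0.001, 0.001]
ft_force: [0.5, 0.1, 0.3]
width: 0.063
grip_force: 0.0
```

>>> arm_command:
  xyz:
    - [0,0,0]
    - [0,0,0]
    - [0,0,0]
    - [0,0,0]
    - [0,0,0]
    - [0,0,0]
    - [0,0,0]
    - [0,0,0]
  rot:
    - [0,0,0]
    - [0,0,0]
    - [0,0,0]
    - [0,0,0]
    - [0,0,0]
    - [0,0,0]
    - [0,0,0]
    - [0,0,0]
  grip: 0
  squeeze: 25

```text
time: 48.78
ee_pos: [0.5737, -0.0249, 0.0374]
eef_rot: [0.679, 0.734, 0.0, 0.0]
ft_force: [0.8, -0.7, 0.8]
width: 0.0318
grip_force: 24.9
```

>>> arm_command:
  xyz:
    - [0,0,0.004]
    - [0,0,0.006]
    - [0,0,0.006]
    - [-0.001,0.0004,0.006]
    - [-0.0018,0.0007,0.006]
    - [-0.0018,0.0007,0.006]
    - [-0.0018,0.0007,0.006]
    - [-0.0018,0.0007,0.004]
    - [-0.0018,0.0007,0.002]
    - [-0.0018,0.0007,0.001]
    - [-0.0018,0.0007,0]
    - [-0.0018,0.0007,0]
    - [-0.0018,0.0007,0]
    - [-0.0018,0.0007,0]
  rot:
    - [0,0,0]
    - [0,0,0]
    - [0,0,0]
    - [0,0,0]
    - [0,0,0]
    - [0,0,0]
    - [0,0,0]
    - [0,0,0]
    - [0,0,0]
    - [0,0,0]
    - [0,0,0]
    - [0,0,0]
    - [0,0,0]
    - [0,0,0]

```text
time: 49.95
ee_pos: [0.5718, -0.0242, 0.0374]
eef_rot: [0.679, 0.734, 0.0, 0.0]
ft_force: [-0.0, -0.2, -1.9]
width: 0.0321
grip_force: 24.9
```

>>> arm_command:
  xyz:
    - [0,0,-0.0005]
    - [0,0,-0.0007]
    - [0,0,-0.0007]
    - [0,0,-0.0007]
  rot:
    - [0,0,0]
    - [0,0,0]
    - [0,0,0]
    - [0,0,0]

```text
time: 50.28
ee_pos: [0.572, -0.0242, 0.0372]
eef_rot: [0.679, 0.734, 0.0, 0.0]
ft_force: [-1.3, -0.7, 5.7]
width: 0.032
grip_force: 24.9
```

>>> arm_command:
  xyz:
    - [0,0,0]
    - [0,0,0]
    - [0,0,0]
    - [0,0,0]
    - [0,0,0.02]
    - [0,0,0.055]
    - [0,0,0.09]
    - [-0.003,0.017,0.12]
    - [-0.005,0.034,0.15]
    - [-0.005,0.034,0.18]
    - [-0.005,0.034,0.182]
    - [-0.005,0.034,0.182]
    - [-0.005,0.034,0.182]
    - [-0.005,0.034,0.182]
  rot:
    - [0,0,0]
    - [0,0,0]
    - [0,0,0]
    - [0,0,0]
    - [0,0,0]
    - [0,0,0]
    - [0,0,0]
    - [0,0,-0.04]
    - [0,0,-0.078]
    - [0,0,-0.078]
    - [0,0,-0.078]
    - [0,0,-0.078]
    - [0,0,-0.078]
    - [0,0,-0.078]
  grip: 0.72

```text
time: 51.45
ee_pos: [0.5662, 0.0093, 0.2173]
eef_rot: [0.707, 0.707, -0.001, -0.001]
ft_force: [-0.0, -0.0, -0.4]
width: 0.0627
grip_force: 0.0
```

```bash
python3 - <<'E'
from h import *
st()
im,m=snap('wrist','w11.png')
H,S,V=cv2.split(cv2.cvtColor(im,cv2.COLOR_RGB2HSV)); ok=np.zeros_like(H,bool); ok[90:240,190:365]=1
blobs(im,m,(H>50)&(H<80)&(S>60)&ok,.040,1)
blobs(im,m,(H>24)&(H<34)&(S>90)&(V>150)&ok,.088,1)
for cam in ['scene','side']:
    im,m=snap(cam,cam+'11.png')
    for n in names[:4]:
        for d in r.spot_point(n,cam)[:1]: print(n,np.round(w(m,d['at']),4),round(d['conf'],2))
a=cv2.imread('pics/w11.png')[80:240,190:350]; b=cv2.imread('pics/side11.png')[140:384,100:340]
cv2.imwrite('pics/c11.png',np.hstack([cv2.resize(a,(400,400),interpolation=cv2.INTER_CUBIC),cv2.resize(b,(394,400))]))
E
```

```text
t 51.45 pos [0.5662 0.0093 0.2173] yaxis [ 1.    -0.    -0.002] z [-0.002 -0.    -1.   ] w 0.0627 gf 0.0 ft [-0.  -0.  -0.4] q7 -0.29
px [305. 159.] 1631 ctr 628.7 21.9 size 38.3 60.0 ang 4.2
px [258. 211.] 358 ctr 571.1 -25.1 size 23.8 25.0 ang 0.7
contactor_mid [0.5736 0.0384 0.0513] 0.56
relay_mid [ 0.5744 -0.0212  0.045 ] 0.76
spare_mid [0.6314 0.0039 0.0234] 0.6
contactor_mid [0.5673 0.0415 0.0472] 0.86
relay_mid [ 0.5743 -0.0245  0.0484] 0.89
dead_mid [0.512  0.3138 0.0207] 0.67
spare_mid [0.6322 0.012  0.0198] 0.59
```

View pics/c11.png

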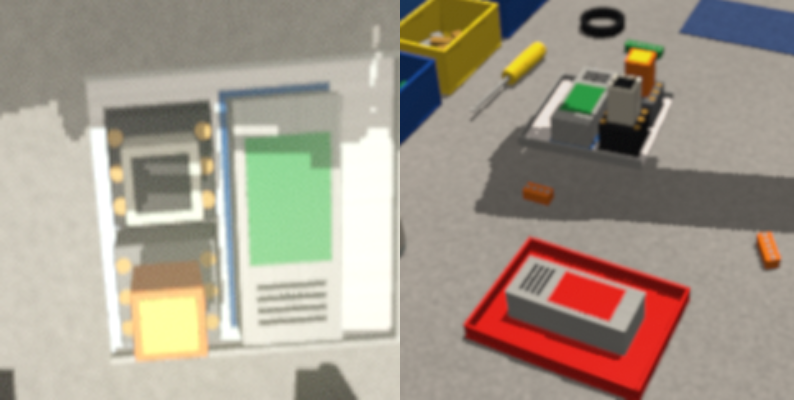

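Everything is upright and in place. The relay cap is back at (571.1, -25.1), against (571.1, -24.5) at the start. Handing in.

```bash
python3 -c "
from bench import r
print(r.close_job())"
```

```text
the job is handed in; nothing more can be done
None
```

The job is handed in (verdict not shown): the dead supply lies flat mid reject tray, the spare is square in the bay, and the contactor and relay are back upright within about 1 mm by camera; the first grasp on the dead supply slipped onto its top (about 6 N) and was redone, and the spare and relay each needed one small position correction.

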